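Set up two coasters for lacquering and box the spray-can caps

ROBOT

A 6-joint arm with a two-finger parallel gripper is mounted at the origin on the work surface. World frame = base frame: x ahead of the robot, y to its left, z up, the work surface at z = 0. Lengths are in m, angles in rad, forces in N, time in s.
With the tool pointing down it reaches from about 0.325 to 0.925 m from the base axis. Payload 3.1 kg.
Tool frame: the origin (TCP) lies between the finger pads; the fingertips stand 19 mm ahead of it and the grasp point (between the pads) is the TCP; x points along the fingers, z is the direction in which the jaws open and shut, and the axes are right-handed (so a half turn about x gives the same grasp; the last joint's range is limited). The gripper opens to 85 mm and grips with 20 to 120 N. Pads are 22 mm wide; open, the fingers measure 114 mm over their backs; the gripper's body (76 mm by 85 mm) begins 54 mm behind the grasp point. The pads swing forward as they close: fully open they stand 13 mm farther back than shut.
Start: joints at [-1.244, 0.217, 1.613, -0, 1.311, -0.112], TCP at [0.266, -0.566, 0.224] pointing down, gripper open.
Joint ranges: [-2.75, 2.75], [-0.78, 2.1], [0.31, 2.55], [-1.13, 4.27], [0.13, 2.63], [-2.58, 2.58]. Speed limits (rad/s): [2.79, 2.79, 3.14, 3.14, 3.14, 3.14].

INTERFACE

Orientations are given as a unit quaternion [w, x, y, z].
In Python, from cell import sense, camera, finish_job gives the robot as it stands.
- The arm moves only by the tool carry_out, never from a script. Its argument "series" is a list of rows, each a list of 3 entries, a list of its own where there are three numbers: the shift along the tool's x, y, z in mm, then the turn, a rotation vector about the tool's x, y, z in rad, then the finger opening in mm, from 0 to 85.4. In form: [[[tx, ty, tz], [ax, ay, az], grip], ...]. A call has 1 to 12 rows; each row is the pose to reach, as a shift and turn from the pose commanded when the call began, along the tool's axes at that moment; what a row does not reach only later rows make up. A row lasts 1/8 s, in which the tool goes at most 62.5 mm and 10.7 degrees, less where a joint would pass 70% of its speed; a pose out of reach is approached as far as the arm can. A call with a gripper value outside its range is refused whole. The fingers move at their own pace and stop on an object; the grip force is fixed at half the most. Time passes only in rows, so rows that repeat a pose let the fingers close. It gives the time, the measured TCP pose, the force and the opening at its end, in the units of the state.
- sense(): the state, without advancing time (a new reading comes with each control period).
- camera(name): name is "scene" or "side" or "wrist"; returns a dict with "color" (420x560x3 uint8, red, green, blue), "fx", "fy", "cx", "cy" (pixels), "distortion" ([k1, k2, p1, p2, k3] as OpenCV has them; the pictures are not rectified), "eye" and "rotation" of the camera in the world. Camera axes: x right, y down, z forward; pixel columns grow to the right and rows downward; lengths in m; the calibration is good to about 2 mm. A picture is of the moment at which its call begins. There is no depth.
- finish_job(): hands the job in, once; it reports no verdict.
The state is a dict: "time": time; "joint_positions": joint angles; "qvel": joint speeds; "joint_efforts": joint torques, N m; "eef_pos": TCP position; "tcp_rot": TCP orientation; "wrist_force": force on the tool from outside, world axes, zero at the start; "moment": the same for the moment, N m; "width": finger opening in m.
Only numpy, scipy, OpenCV 4.12 (cv2) and the standard library are available. Lean on these libraries where they do the work, as an engineer would, in place of code of your own. Each camera call takes 0.05 s, during which the arm holds its last target. There are 200 camera calls.

TASK

Get the balcony bench ready for lacquering coasters: open the flip-top box, lift the cap off every spray can that still wears one and stand each cap, open side down, in a compartment of its own, then shut the lid fully so the wind cannot take them. Slide both coasters across the bench, flat and never lifted, until each lies wholly on the brown card with a clear gap of about a centimetre or more between them. Leave the cans standing where they are and the rest of the bench undisturbed.

Things in the scene. Friction and masses are not known exactly. Their poses are not given: they have to be found in the camera images.
- lid (a joint): Lid of the flip-top box: 0 rad shut, growing as it opens, 1.9 rad at its open stop. It is hinged along the far edge of the box (away from the robot at yaw 0). It is loose on its hinge: let go below about 1.0 rad it falls shut, let go above about 1.2 rad it falls back against the open stop and stays there. No catch.
- lid_tab (a point): Grip point of the blue pull tab that sticks out of the middle of the lid's front edge; moves with the lid. The tab is 24 mm wide (along the hinge), 6 mm thick and reaches 30 mm out from the lid's front wall; this point is half-way through its thickness and 20 mm out. Lid shut, it is 62 mm in front of the box's centre and 36 mm above the bench; seen along the hinge it is 104 mm from the hinge axis and 12 mm above it.
- lid_hinge (a point): Fixed point on the lid's hinge axis, middle of the box's far upper edge, 24 mm above the bench. Axes as flipbox; the hinge runs along y.
- flipbox: Translucent flip-top box, fixed to the bench; origin at the centre of its underside, x across to the hinge side, y along its length, z up. Tub 84 mm (x) by 216 mm (y) by 24 mm high, walls and floor 3 mm; two cross walls as high as the rim make a row of three equal compartments, each about 78 mm (x) by 68 mm (y) inside. The lid is 33 mm deep, so the shut box is 57 mm high and a cap standing in it clears the lid by about 7 mm.
- slot1 (a point): Centre of the floor (3 mm above the bench) of the compartment at the +y end of the flip-top box.
- slot2 (a point): Centre of the floor (3 mm above the bench) of the compartment at the middle of the flip-top box.
- slot3 (a point): Centre of the floor (3 mm above the bench) of the compartment at the -y end of the flip-top box.
- cap1_mid (a point): The red cap of a spray can: loose cup, 46 mm in diameter, 44 mm high, closed flat top, open below, about 18 g. Point on its axis half-way up; z points to its closed top. On its can it simply rests on the shoulder 100 mm above the bench with about 4 mm play round the valve, so its top is 144 mm up; it lifts straight off (raise it 25 mm to clear the nozzle). May be absent.
- cap2_mid (a point): The blue cap of a spray can: loose cup, 46 mm in diameter, 44 mm high, closed flat top, open below, about 18 g. Point on its axis half-way up; z points to its closed top. On its can it simply rests on the shoulder 100 mm above the bench with about 4 mm play round the valve, so its top is 144 mm up; it lifts straight off (raise it 25 mm to clear the nozzle). May be absent.
- cap3_mid (a point): The yellow cap of a spray can: loose cup, 46 mm in diameter, 44 mm high, closed flat top, open below, about 18 g. Point on its axis half-way up; z points to its closed top. On its can it simply rests on the shoulder 100 mm above the bench with about 4 mm play round the valve, so its top is 144 mm up; it lifts straight off (raise it 25 mm to clear the nozzle). May be absent.
- can1: Small spray can with a red band, loose, 50 mm in diameter, 100 mm to the shoulder, 119 mm to the top of its nozzle, about 0.26 kg; origin at the centre of its underside, z up. Its cap may already be missing.
- can2: Small spray can with a blue band, loose, 50 mm in diameter, 100 mm to the shoulder, 119 mm to the top of its nozzle, about 0.26 kg; origin at the centre of its underside, z up. Its cap may already be missing.
- can3: Small spray can with a yellow band, loose, 50 mm in diameter, 100 mm to the shoulder, 119 mm to the top of its nozzle, about 0.26 kg; origin at the centre of its underside, z up. Its cap may already be missing.
- coasterA_mid (a point): White round ceramic coaster lying on the bench, 100 mm in diameter, 10 mm thick, about 0.19 kg, loose; point at its centre, 5 mm above the bench; z up.
- coasterB_mid (a point): White round ceramic coaster lying on the bench, 100 mm in diameter, 10 mm thick, about 0.19 kg, loose; point at its centre, 5 mm above the bench; z up.
- card: Thin brown card taped flat to the bench (0.6 mm; coasters slide onto it without a step): origin at its centre, 280 mm along its x, 170 mm along its y.
- screwdriver: Stubby screwdriver with an orange handle, 100 mm long, lying; a bystander, origin at its underside.
- ratchet: Matte black ratchet handle, about 200 mm long, lying; a bystander, origin at its underside.
- socket: Stainless socket, 25 mm in diameter, 38 mm high, standing; a bystander, origin at its underside.
- mallet: Wooden mallet lying crosswise, head 95 x 50 x 52 mm, handle 170 mm along its +y; a bystander, origin at its underside.
- tape: Roll of blue masking tape lying flat, 90 mm in diameter, 25 mm high; a bystander, origin at its underside.
- sander: Cork sanding block 110 x 65 x 26 mm; a bystander, origin at its underside.
Things that resemble listed ones, but are neither listed nor needed, are in the scene too. What is shaped like the part that bears coasterB_mid but purple, red or turquoise is not meant.

How it is judged:
By the outcome, as a careful person would: the job done as asked, in the order asked, and still so for the second after the job is handed in, with the robot touching nothing.
Of cap1, cap2, cap3 only 2 to 3 are there at a start; the rules pass over those that are not, and their reading is None.
At some moment in a run one of coasterA, coasterB may be knocked a few centimetres aside while the robot is not near it.
It also fails if it takes over 210 s, if anything falls off the work surface, if the arm or the gripper's body presses on something with over 40 N, if the wrist force passes 120 N, or if a joint passes its speed limit or range.

## Working session

There is one attempt and no reset: what is moved stays moved. The work goes in short steps, Python scripts to look and compute and a tool call to move; the robot and the scene stay as the last step left them, time stands still between calls to the robot, and variables do not carry over. Pictures are saved under pics/ and viewed, about 12 in all and at most 16, crops included, and the job is handed in when it is done.

Besides the shell and the picture viewer there is one more tool, called by a JSON object that holds its "name" and its "arguments". carry_out: Moves the arm, as the interface text tells. Its arguments: {"type":"object","properties":{"series":{"type":"array","items":{"type":"array"}}},"required":["series"]}

```bash
mkdir -p pics && ls && cat > h.py <<'E'
import numpy as np, cv2
from cell import sense, camera
def K(c): return np.array([[c['fx'],0,c['cx']],[0,c['fy'],c['cy']],[0,0,1.]]), np.array(c['distortion'],float)
def snap(name,fn):
    c=camera(name); cv2.imwrite('pics/'+fn+'.png',c['color'][:,:,::-1]); np.save('pics/'+fn+'.npy',c,allow_pickle=True); return c
def load(fn): return np.load('pics/'+fn+'.npy',allow_pickle=True).item()
def ray(c,uv):
    k,d=K(c); p=cv2.undistortPoints(np.array([[uv]],float),k,d)[0,0]
    return np.array(c['eye']), np.array(c['rotation'])@np.array([p[0],p[1],1.])
def at(c,uv,z):
    e,r=ray(c,uv); return e+r*(z-e[2])/r[2]
def proj(c,P):
    k,d=K(c); R=np.array(c['rotation']).T
    return cv2.projectPoints(np.atleast_2d(np.array(P,float)),cv2.Rodrigues(R)[0],-R@np.array(c['eye']),k,d)[0][:,0]
E
python3 - <<'E'
from h import *
for n in('scene','side'):
    c=snap(n,n+'0'); print(n,c['eye'],np.array(c['rotation']).round(3).tolist(),c['fx'])
print(sense())
E
```

```text
pics
scene [ 0.89506873 -0.40428793  1.15531263] [-0.231, 0.903, 0.351, -0.094] 389.07677711306127
side [0.25590702 0.98883189 0.84503382] [0.052, -0.112, 0.886, -0.447] 454.00117566357034
{'time': 0.1, 'joint_positions': array([-1.24421587e+00,  2.17716519e-01,  1.61478918e+00,  1.35331747e-05,
        1.31130826e+00, -1.12209913e-01]), 'qvel': array([ 3.95155669e-05, -1.65048321e-03, -2.89494974e-03, -1.35325645e-03,
       -7.35167275e-04,  1.31653390e-03]), 'joint_efforts': array([-3.87277187e-04, -3.98072398e+01, -3.04970741e+01, -6.85030818e-05,
        4.19116463e-03,  6.86824336e-06]), 'eef_pos': array([ 0.26530111, -0.56505941,  0.22276733]), 'tcp_rot': array([ 0.59622463,  0.37969209,  0.59744192, -0.37869943]), 'wrist_force': array([-0.3651279 , -0.46975373,  0.68697496]), 'moment': array([-0.01630921, -0.02109953,  0.00125258]), 'width': 0.0855388812905389}
```

```bash
sed -i "s/^import numpy.*/&\nfrom scipy.spatial.transform import Rotation as Ro\ndef RM(q): return Ro.from_quat(np.roll(np.array(q,float),-1)).as_matrix()/; s/np.array(c\['rotation'\])/RM(c['rotation'])/g" h.py && python3 - <<'E'
from h import *
for n in('scene0','side0'):
    c=load(n); print(at(c,(280,210),0), RM(c['rotation'])[:,2])
E
```

```text
[0.45237518 0.05134511 0.        ] [-0.33204792  0.35132556 -0.87539393]
[ 0.52062322 -0.10697398  0.        ] [ 0.19214739 -0.78020331 -0.59528327]
```

View pics/scene0.png

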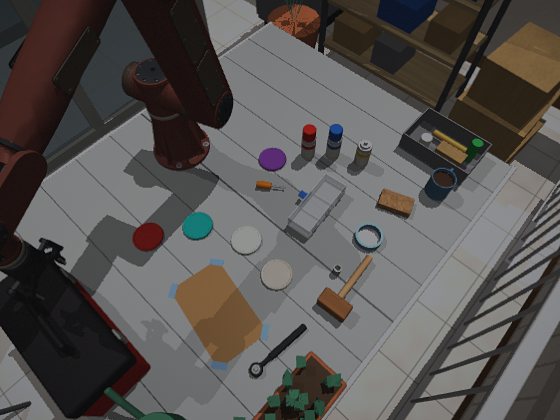

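View pics/side0.png

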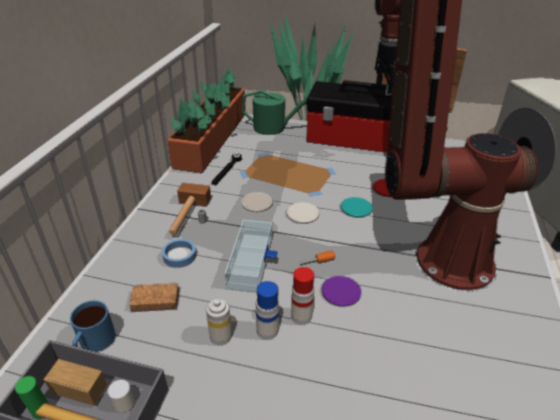

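Scene picture: two white discs at (246,240) and (277,275) are the coasters. The purple (272,159), turquoise (198,225) and red (148,237) discs are decoys. Red cap is at (309,131) and blue cap at (335,131). The yellow-band can (363,152) has no cap, only its nozzle. The box is at (317,206) with its blue tab at (302,195), and the card at (218,312). I also need to avoid the tool tray at (445,140), with its white and green cylinders, and the mug. I'll check these choices in close crops.

```bash
python3 - <<'E'
from h import *
c=load('scene0'); im=c['color'][:,:,::-1]
a=cv2.resize(im[115:245,235:395],None,fx=4.9,fy=4.6,interpolation=cv2.INTER_CUBIC)
a=cv2.resize(im[115:245,235:395],None,fx=4.6,fy=4.6,interpolation=cv2.INTER_CUBIC); cv2.imwrite('pics/cropA.png',a)
b=cv2.resize(im[220:370,160:320],None,fx=4,fy=4,interpolation=cv2.INTER_CUBIC); cv2.imwrite('pics/cropB.png',b)
# discs & card
hsv=cv2.cvtColor(im,cv2.COLOR_BGR2HSV)
for n,z in(('scene0',0.010),('side0',.010)):
    c=load(n)
    pts=[(246,240),(277,275)] if n[1]=='c' else [(303,212),(257,201)]
    for p in pts: print(n,p,at(c,p,z).round(3),c['color'][p[1],p[0]])
E
```

```text
scene0 (246, 240) [ 0.45  -0.108  0.01 ] [145 147 145]
scene0 (277, 275) [ 0.604 -0.126  0.01 ] [143 138 131]
side0 (303, 212) [ 0.447 -0.102  0.01 ] [202 194 184]
side0 (257, 201) [ 0.599 -0.121  0.01 ] [179 168 158]
```

View pics/cropA.png

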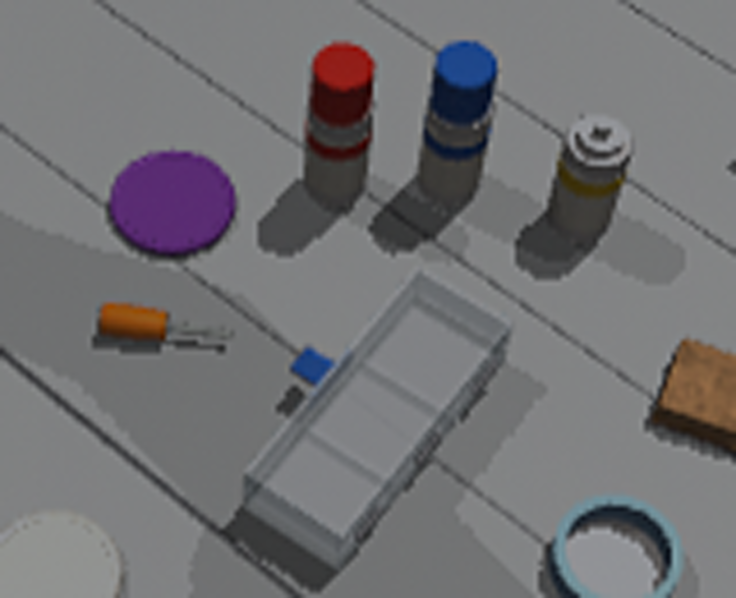

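View pics/cropB.png

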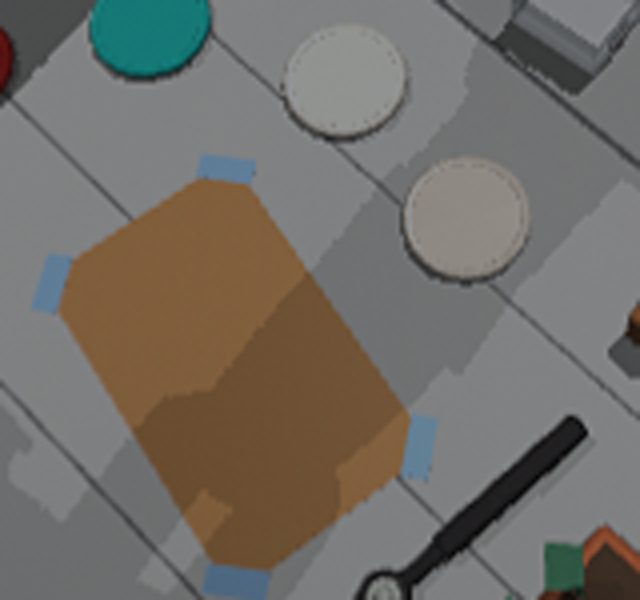

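Crop A shows the red and blue caps on, the yellow can bare, and the lid shut with its tab toward the robot. Crop B shows two near-white coasters at crop (345,80) and (466,218), and the card.

```bash
python3 - <<'E'
from h import *
from scipy.optimize import least_squares
c=load('scene0'); s=load('side0')
A=lambda u,v:(235+u/4.6,115+v/4.6); B=lambda u,v:(160+u/4,220+v/4)
print('caps scene',at(c,A(343,65),.144).round(4),at(c,A(466,64),.144).round(4))
print('can3 shoulder',at(c,A(599,139),.105).round(4),'tab',at(c,A(312,366),.036).round(4))
print('caps side',at(s,(304,276),.144).round(4),at(s,(268,290),.144).round(4))
print('tab side',at(s,(271,256),.036))
pts=np.array([A(422,275),A(512,328),A(247,480),A(340,545)])
for p in pts: print('boxtop',at(c,p,.057).round(4))
# box fit: corners hinge= +x
def corners(q,z=.057):
    x,y,t=q; R=np.array([[np.cos(t),-np.sin(t)],[np.sin(t),np.cos(t)]])
    L=np.array([[-.042,.108],[.042,.108],[-.042,-.108],[.042,-.108]])
    P=L@R.T+[x,y]; return np.c_[P,np.full(4,z)]
r=least_squares(lambda q:(proj(c,corners(q))-pts).ravel(),[.5,.05,0]); print('box',r.x,r.fun.round(1))
# card edges
def line(p,q): return at(c,B(*p),0)[:2],at(c,B(*q),0)[:2]
E=[line((248,185),(408,412)),line((60,310),(210,555)),line((75,255),(200,180)),line((272,568),(402,475))]
def X(a,b):
    M=np.c_[a[1]-a[0],-(b[1]-b[0])]; t=np.linalg.solve(M,b[0]-a[0]); return a[0]+t[0]*(a[1]-a[0])
C=[X(E[0],E[2]),X(E[0],E[3]),X(E[1],E[3]),X(E[1],E[2])]; print('card',np.round(C,4).tolist(),np.mean(C,0))
print([np.linalg.norm(C[i]-C[(i+1)%4]).round(3) for i in range(4)])
for n,u in(('screw',A(180,330)),('purple',A(172,200)),('tape',A(615,555)),('turq',(198,226)),('red',(148,237)),('socket',(336,272)),('ratchet end',B(575,430)),('ratchet head',B(385,590)),('mallet',(334,303)),('mallethandle',(370,258))): print(n,at(c,u,.01).round(3))
for n,u in(('coA',B(345,77)),('coB',B(466,216))): print(n,at(c,u,.01).round(4))
E
```

```text
caps scene [0.3708 0.2882 0.144 ] [0.4365 0.3491 0.144 ]
can3 shoulder [0.5359 0.3883 0.105 ] tab [0.4826 0.1321 0.036 ]
caps side [0.3678 0.2969 0.144 ] [0.4322 0.3561 0.144 ]
tab side [0.48340482 0.14045422 0.036     ]
boxtop [0.4988 0.2355 0.057 ]
boxtop [0.5762 0.2437 0.057 ]
boxtop [0.5177 0.0226 0.057 ]
boxtop [0.5975 0.0283 0.057 ]
box [0.54743413 0.13259621 0.09237392] [-0.6 -0.7  0.8  0.5 -0.8 -0.1  0.6  0.2]
card [[0.4303, -0.2149], [0.7035, -0.2674], [0.6677, -0.4322], [0.3909, -0.3781]] [ 0.54809249 -0.32314187]
[np.float64(0.278), np.float64(0.169), np.float64(0.282), np.float64(0.168)]
screw [0.379 0.101 0.01 ]
purple [0.291 0.185 0.01 ]
tape [0.733 0.171 0.01 ]
turq [ 0.297 -0.179  0.01 ]
red [ 0.207 -0.315  0.01 ]
socket [0.732 0.004 0.01 ]
ratchet end [ 0.769 -0.19   0.01 ]
ratchet head [ 0.744 -0.36   0.01 ]
mallet [ 0.788 -0.076  0.01 ]
mallethandle [0.782 0.112 0.01 ]
coA [ 0.4489 -0.1051  0.01  ]
coB [ 0.601 -0.125  0.01 ]
```

```bash
cat >> h.py <<'E'
def pose(d,j,s=None):
    "R with tool x along d, jaws along j (sign nearest to present)"
    s=s or sense(); R0=RM(s['tcp_rot'])
    x=np.array(d,float)/np.linalg.norm(d); j=np.array(j,float); z=j-x*(j@x); z/=np.linalg.norm(z)
    c=[np.c_[x,np.cross(q,x),q] for q in(z,-z)]
    return min(c,key=lambda R:Ro.from_matrix(R0.T@R).magnitude())
def plan(wps):
    "wps: (pos,R,grip,nrows) absolute; prints rows relative to measured pose"
    s=sense(); p0=s['eef_pos']; R0=RM(s['tcp_rot']); p,R=p0,R0; out=[]
    for P,Q,g,n in wps:
        P=np.array(P,float); Q=R if Q is None else Q
        rv=Ro.from_matrix(R.T@Q).as_rotvec()
        if np.linalg.norm(P-p)/n>.062 or np.linalg.norm(rv)/n>.185: print('too fast',np.linalg.norm(P-p)/n,np.linalg.norm(rv)/n)
        for i in range(1,n+1):
            Pi=p+(P-p)*i/n; Ri=R@Ro.from_rotvec(rv*i/n).as_matrix()
            out.append([(R0.T@(Pi-p0)*1000).round(1).tolist(),Ro.from_matrix(R0.T@Ri).as_rotvec().round(3).tolist(),g])
        p,R=P,Q
    print(len(out),'rows'); print(out)
BY=.0924; BC=np.array([.5474,.1326,0])  # box yaw, centre
def bx(x,y,z): return BC+[x*np.cos(BY)-y*np.sin(BY),x*np.sin(BY)+y*np.cos(BY),z]
E
python3 - <<'E'
from h import *
print(RM(sense()['tcp_rot']).round(3))
R=pose([0,0,-1],[-np.sin(BY),np.cos(BY),0])
plan([((.46,.10,.30),R,85,12)])
E
```

```text
[[-0.001  0.905  0.425]
 [ 0.002  0.425 -0.905]
 [-1.     0.    -0.002]]
12 rows
[[[-6.3, 38.2, -43.3], [0.029, -0.0, 0.0], 85], [[-12.7, 76.5, -86.6], [0.058, -0.0, 0.0], 85], [[-19.0, 114.7, -129.9], [0.087, -0.001, 0.0], 85], [[-25.3, 152.9, -173.2], [0.115, -0.001, 0.0], 85], [[-31.7, 191.2, -216.5], [0.144, -0.001, 0.0], 85], [[-38.0, 229.4, -259.8], [0.173, -0.001, 0.0], 85], [[-44.3, 267.6, -303.0], [0.202, -0.001, 0.0], 85], [[-50.6, 305.9, -346.3], [0.231, -0.001, 0.0], 85], [[-57.0, 344.1, -389.6], [0.26, -0.002, 0.0], 85], [[-63.3, 382.3, -432.9], [0.289, -0.002, 0.0], 85], [[-69.6, 420.6, -476.2], [0.318, -0.002, 0.0], 85], [[-76.0, 458.8, -519.5], [0.346, -0.002, 0.0], 85]]
```

{"name": "carry_out", "arguments": {"series": [[[-76, 459, -520], [0.346, -0.002, 0], 85], [[-76, 459, -520], [0.346, -0.002, 0], 85], [[-76, 459, -520], [0.346, -0.002, 0], 85], [[-76, 459, -520], [0.346, -0.002, 0], 85], [[-76, 459, -520], [0.346, -0.002, 0], 85], [[-76, 459, -520], [0.346, -0.002, 0], 85], [[-76, 459, -520], [0.346, -0.002, 0], 85], [[-76, 459, -520], [0.346, -0.002, 0], 85], [[-76, 459, -520], [0.346, -0.002, 0], 85], [[-76, 459, -520], [0.346, -0.002, 0], 85], [[-76, 459, -520], [0.346, -0.002, 0], 85], [[-76, 459, -520], [0.346, -0.002, 0], 85]]}}

```text
time: 1.6
eef_pos: [0.4603, 0.1033, 0.3001]
tcp_rot: [0.524, 0.475, 0.524, -0.475]
wrist_force: [0.3, -1.1, -0.3]
width: 0.0847
```

```bash
python3 - <<'E'
from h import *
c=snap('wrist','w1'); s=sense(); print(s['eef_pos'],RM(s['tcp_rot']).round(3).tolist(),s['joint_positions'].round(2),c['eye'],RM(c['rotation'])[:,2])
z=.057
print('pred tab',proj(c,[bx(-.062,0,.036)]),'box',proj(c,[bx(a*.042,b*.108,z) for a,b in((-1,1),(1,1),(-1,-1),(1,-1))]).round(0).tolist())
E
```

```text
[0.4602433  0.1025104  0.29983998] [[0.0, 0.995, 0.097], [-0.001, 0.097, -0.995], [-1.0, 0.0, 0.001]] [ 0.07 -0.18  1.87 -0.    1.45  1.54] [0.525158   0.10938368 0.45061983] [-0.2564351  -0.02616867 -0.96620714]
pred tab [[265.6077589  158.35541121]] box [[181.0, 144.0], [176.0, 74.0], [348.0, 145.0], [352.0, 75.0]]
```

View pics/w1.png

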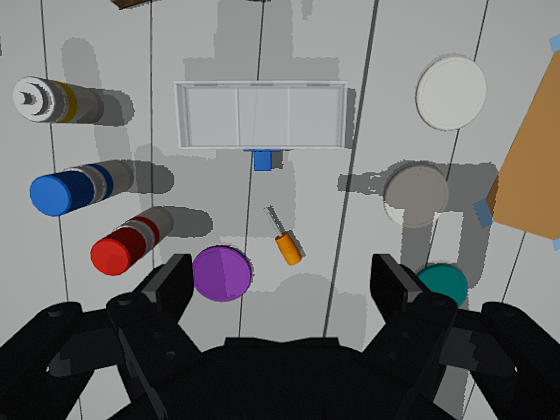

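The wrist view puts the tab at (262,161) and the lid's top outline at about (177,82), (348,82), (178,149), (346,149). That is 5–6 px off my prediction, so I'll refit.

```bash
python3 - <<'E'
from h import *
from scipy.optimize import least_squares
w=load('w1'); s=load('side0'); c=load('scene0')
im=w['color'][:,:,::-1]
m=cv2.inRange(cv2.cvtColor(im,cv2.COLOR_BGR2HSV),(105,150,60),(125,255,255)); m[:,:200]=0; m[:,330:]=0; m[250:]=0
ys,xs=np.nonzero(m); print('tab px',xs.min(),xs.max(),ys.min(),ys.max(),len(xs))
for uv in((xs.mean(),ys.mean()),((xs.min()+xs.max())/2,ys.max())): print('tab',at(w,uv,.039).round(4))
for p in((177,82),(348,82),(178,149),(346,149)): print(at(w,p,.057).round(4))
def cen(c,lo,hi,box):
    hsv=cv2.cvtColor(c['color'],cv2.COLOR_RGB2HSV); m=cv2.inRange(hsv,lo,hi); x0,y0,x1,y1=box
    q=np.zeros_like(m); q[y0:y1,x0:x1]=m[y0:y1,x0:x1]; ys,xs=np.nonzero(q); return (xs.min(),xs.max(),ys.min(),ys.max(),xs.mean(),ys.mean())
for cc,b,n in((c,(285,180,315,210),'scene'),(s,(260,240,290,270),'side')):
    t=cen(cc,(105,150,40),(130,255,255),b); print(n,np.round(t,1),at(cc,t[4:],.038).round(4))
# cap tops in wrist
for n,p in(('red',(110,256)),('blue',(51,195))): print(n,at(w,p,.144).round(4))
for n,p in(('whiteA',(416,195)),('whiteB',(451,92))): print(n,at(w,p,.010).round(4))
E
python3 - <<'E'
import sys; sys.path.insert(0,'.')
import os; os.chdir('.')
from h import *
c=load('side0'); im=c['color'][:,:,::-1]
a=cv2.resize(im[200:350,180:370],None,fx=4,fy=4,interpolation=cv2.INTER_CUBIC); cv2.imwrite('pics/cropC.png',a)
E
```

```text
tab px 244 280 150 170 374
tab [0.4839 0.1315 0.039 ]
tab [0.4696 0.1304 0.039 ]
[0.5705 0.2431 0.057 ]
[0.5909 0.0327 0.057 ]
[0.4888 0.2407 0.057 ]
[0.51   0.0229 0.057 ]
scene [299.  306.  191.  197.  302.4 194.1] [0.481  0.1315 0.038 ]
side [265.  276.  249.  257.  270.2 253.7] [0.4873 0.1344 0.038 ]
red [0.3713 0.2872 0.144 ]
blue [0.4358 0.3475 0.144 ]
whiteA [ 0.4508 -0.1042  0.01  ]
whiteB [ 0.6011 -0.1228  0.01  ]
```

View pics/cropC.png

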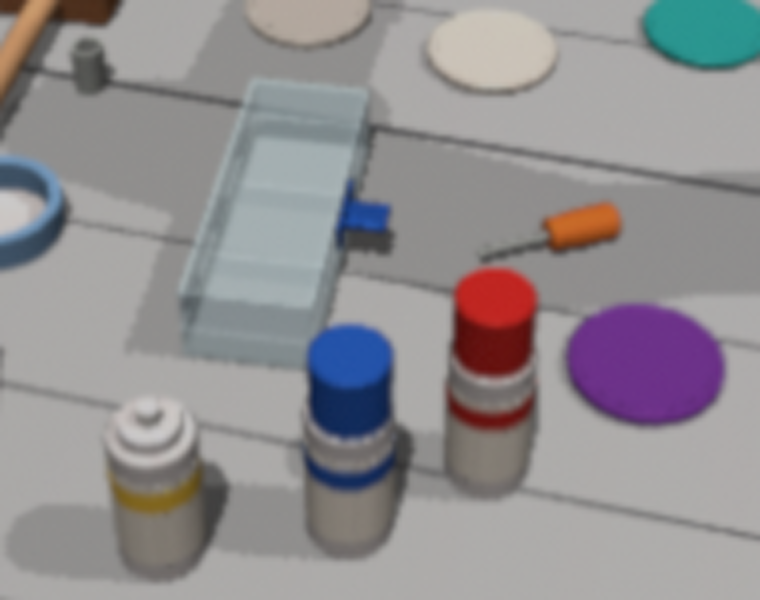

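```bash
sed -i 's/^BY=.*/BY=.096; BC=np.array([.542,.135,0])/' h.py && cat >> h.py <<'E'
EX=np.array([np.cos(BY),np.sin(BY),0]); EY=np.array([-np.sin(BY),np.cos(BY),0]); EZ=np.array([0,0,1.])
def tdir(a): return EX*np.cos(a)+EZ*np.sin(a)   # a=-pi/2 is down, -pi/4 forward-down
def tabp(th,out=.110,up=.012):
    a=np.arctan2(up,-out)-th; r=np.hypot(out,up); return bx(.042+r*np.cos(a),0,.024+r*np.sin(a))
E
python3 - <<'E'
from h import *
R=pose(tdir(-np.pi/4),EY); T=tabp(0); d=R[:,0]; print(T)
plan([(T-.1*d,R,50,1),(T,R,50,1)])
E
```

```text
[0.4743131  0.12848202 0.036     ]
too fast 0.20208597693231287 0.7853753534511332
too fast 0.1 0.0
2 rows
[[[193.1, -54.2, -24.8], [0.002, 0.001, 0.785], 50], [[263.8, 16.5, -24.8], [0.002, 0.001, 0.785], 50]]
```

{"name": "carry_out", "arguments": {"series": [[[193, -54, -25], [0.002, 0.001, 0.785], 50], [[193, -54, -25], [0.002, 0.001, 0.785], 50], [[193, -54, -25], [0.002, 0.001, 0.785], 50], [[193, -54, -25], [0.002, 0.001, 0.785], 50], [[193, -54, -25], [0.002, 0.001, 0.785], 50], [[193, -54, -25], [0.002, 0.001, 0.785], 50], [[193, -54, -25], [0.002, 0.001, 0.785], 50], [[193, -54, -25], [0.002, 0.001, 0.785], 50]]}}

```text
time: 2.65
eef_pos: [0.4474, 0.142, 0.1151]
tcp_rot: [0.663, 0.633, 0.304, -0.257]
wrist_force: [0.4, 0.1, -0.5]
width: 0.0497
```

```bash
python3 - <<'E'
from h import *
R=pose(tdir(-np.pi/4),EY); T=tabp(0)
s=sense(); print(s['eef_pos'],s['joint_positions'].round(2))
plan([(T,R,50,3)])
w=snap('wrist','w2')
print(proj(w,[bx(-.042,0,.036),bx(-.072,-.012,.039),bx(-.072,.012,.039)]))
E
```

```text
[0.44735457 0.1419895  0.11507213] [ 0.24 -0.35  2.55 -0.55  0.23  2.21]
3 rows
[[[25.2, -11.8, 4.9], [-0.001, 0.007, 0.011], 50], [[50.3, -23.6, 9.7], [-0.003, 0.014, 0.022], 50], [[75.5, -35.4, 14.6], [-0.004, 0.021, 0.033], 50]]
[[297.0783598  228.41529052]
 [313.76555293 260.58060443]
 [284.02003576 261.0101017 ]]
```

View pics/w2.png

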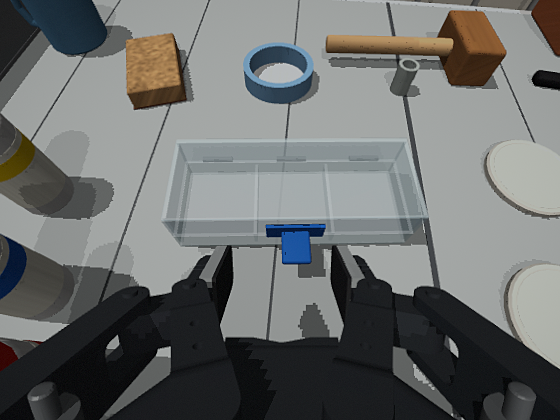

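```bash
python3 - <<'E'
from h import *
R=pose(tdir(np.radians(-65)),EY); T=tabp(0); d=R[:,0]
plan([(T-.06*d,R,50,4),(T,R,50,2),(T,R,0,1)])
E
```

```text
7 rows
[[[4.6, -4.2, 4.0], [-0.002, 0.005, -0.079], 50], [[9.3, -8.4, 7.9], [-0.004, 0.01, -0.158], 50], [[13.9, -12.6, 11.9], [-0.006, 0.015, -0.238], 50], [[18.5, -16.8, 15.9], [-0.008, 0.02, -0.317], 50], [[47.0, -26.2, 15.3], [-0.008, 0.02, -0.317], 50], [[75.5, -35.5, 14.8], [-0.008, 0.02, -0.317], 50], [[75.5, -35.5, 14.8], [-0.008, 0.02, -0.317], 0]]
```

{"name": "carry_out", "arguments": {"series": [[[0, -15, 12], [-0.008, 0.02, -0.317], 50], [[0, -15, 12], [-0.008, 0.02, -0.317], 50], [[0, -15, 12], [-0.008, 0.02, -0.317], 50], [[0, -15, 12], [-0.008, 0.02, -0.317], 50]]}}

```text
time: 3.2
eef_pos: [0.4379, 0.1294, 0.1052]
tcp_rot: [0.615, 0.577, 0.407, -0.35]
wrist_force: [-0.3, 0.2, -0.0]
width: 0.0498
```

```bash
python3 - <<'E'
from h import *
R=pose(tdir(np.radians(-65)),EY); T=tabp(0); d=R[:,0]; s=sense(); print(s['eef_pos'],T-.06*d,s['joint_positions'].round(2))
plan([(T-.06*d,R,50,2),(T,R,50,1),(T,R,0,1)])
E
```

```text
[0.437939   0.12944886 0.10523617] [0.44907276 0.12605148 0.09037847] [ 0.15 -0.27  2.4  -0.04  0.58  1.66]
4 rows
[[[9.0, 1.7, 2.2], [0.0, 0.001, -0.001], 50], [[18.0, 3.4, 4.4], [0.001, 0.001, -0.002], 50], [[78.0, 3.3, 4.4], [0.001, 0.001, -0.002], 50], [[78.0, 3.3, 4.4], [0.001, 0.001, -0.002], 0]]
```

{"name": "carry_out", "arguments": {"series": [[[18, 3, 4.4], [0, 0, 0], 50], [[48, 3, 4.4], [0, 0, 0], 50], [[78, 3, 4.4], [0, 0, 0], 50], [[78, 3, 4.4], [0, 0, 0], 50], [[78, 3, 4.4], [0, 0, 0], 10], [[78, 3, 4.4], [0, 0, 0], 10], [[78, 3, 4.4], [0, 0, 0], 10], [[78, 3, 4.4], [0, 0, 0], 10]]}}

```text
time: 4.2
eef_pos: [0.4741, 0.1294, 0.0367]
tcp_rot: [0.615, 0.578, 0.408, -0.35]
wrist_force: [-0.3, -0.1, 0.5]
width: 0.01
```

```bash
python3 - <<'E'
from h import *
s=sense(); print(s['eef_pos'],tabp(0),s['joint_positions'].round(2))
off=s['eef_pos']-tabp(0)
W=[]
for th in np.linspace(0,1.35,13)[1:]:
    W.append((tabp(th)+off*(1-th/1.35),pose(tdir(np.radians(-65-35*th/1.35)),EY),10,1))
plan(W)
E
```

```text
[0.47408723 0.12938314 0.03674092] [0.4743131  0.12848202 0.036     ] [ 0.13 -0.01  2.35 -0.04  0.37  1.64]
12 rows
[[[-10.2, 7.0, 0.1], [0.002, -0.001, -0.053], 10], [[-19.5, 15.2, 0.2], [0.002, -0.001, -0.104], 10], [[-27.9, 24.3, 0.2], [0.002, -0.001, -0.155], 10], [[-35.1, 34.4, 0.3], [0.002, -0.001, -0.206], 10], [[-41.2, 45.2, 0.4], [0.002, -0.001, -0.257], 10], [[-46.1, 56.6, 0.5], [0.002, -0.001, -0.308], 10], [[-49.6, 68.5, 0.6], [0.002, -0.001, -0.358], 10], [[-51.8, 80.7, 0.7], [0.002, -0.001, -0.409], 10], [[-52.5, 93.1, 0.8], [0.002, -0.0, -0.46], 10], [[-51.9, 105.5, 0.9], [0.002, -0.0, -0.511], 10], [[-49.9, 117.8, 1.0], [0.002, -0.0, -0.562], 10], [[-46.5, 129.8, 1.1], [0.002, -0.0, -0.613], 10]]
```

Width 10 mm with no resistance means the pads missed the tab. I'll look.

```bash
python3 - <<'E'
from h import *
w=snap('wrist','w3'); s=snap('side','s3')
a=w['color'][130:400,130:440]; b=cv2.resize(s['color'][190:300,190:330],None,fx=2.45,fy=2.45,interpolation=cv2.INTER_CUBIC)
b=b[:270]; cv2.imwrite('pics/m3.png',np.hstack([a[:b.shape[0]],b[:270]])[:,:,::-1])
print(proj(w,[bx(-.072,-.012,.039),bx(-.072,.012,.039),sense()['eef_pos']]))
E
```

```text
[[304.53748379 261.45118891]
 [259.72026605 261.40591794]
 [280.53603135 254.68990712]]
```

View pics/m3.png

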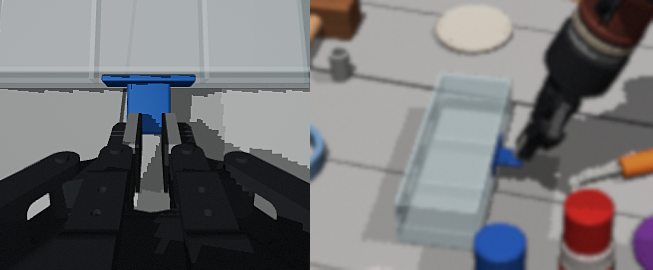

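```bash
python3 - <<'E'
from h import *
w=load('w3'); s=sense(); p=s['eef_pos']; R=RM(s['tcp_rot']); print(w['eye'],p,R[:,0])
for k in(0,10,19):
  for y in(-11,11): print(k,y,proj(w,[p+R@[k/1e3,y/1e3,z] for z in(-.005,.005)]).round(0).tolist())
im=w['color'][225:285,250:320]; hsv=cv2.cvtColor(w['color'],cv2.COLOR_RGB2HSV)
m=cv2.inRange(hsv,(105,150,30),(130,255,255))
for r in range(205,270,4):
    x=np.nonzero(m[r])[0]; print(r,(x.min(),x.max(),len(x)) if len(x) else None)
cv2.imwrite('pics/z3.png',cv2.resize(w['color'][195:295,220:350],None,fx=5,fy=5,interpolation=cv2.INTER_CUBIC)[:,:,::-1])
E
```

```text
[0.46960036 0.12841884 0.20065681] [0.47387797 0.12930984 0.03634107] [ 0.42172077  0.04143417 -0.90577856]
0 -11 [[272.0, 273.0], [290.0, 273.0]]
0 11 [[271.0, 236.0], [290.0, 236.0]]
10 -11 [[272.0, 265.0], [289.0, 265.0]]
10 11 [[272.0, 230.0], [289.0, 230.0]]
19 -11 [[273.0, 259.0], [289.0, 259.0]]
19 11 [[272.0, 225.0], [289.0, 225.0]]
205 (np.int64(232), np.int64(323), 91)
209 (np.int64(232), np.int64(324), 93)
213 (np.int64(235), np.int64(322), 88)
217 (np.int64(257), np.int64(299), 43)
221 (np.int64(257), np.int64(299), 43)
225 (np.int64(257), np.int64(299), 43)
229 (np.int64(257), np.int64(299), 43)
233 (np.int64(257), np.int64(299), 43)
237 (np.int64(257), np.int64(299), 43)
241 (np.int64(257), np.int64(299), 43)
245 (np.int64(257), np.int64(291), 21)
249 (np.int64(272), np.int64(291), 20)
253 (np.int64(272), np.int64(291), 20)
257 (np.int64(272), np.int64(291), 20)
261 (np.int64(272), np.int64(291), 20)
265 None
269 None
```

View pics/z3.png

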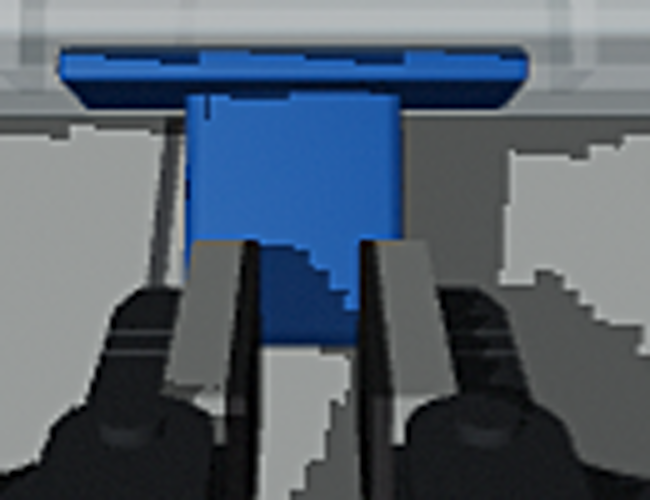

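{"name": "carry_out", "arguments": {"series": [[[0, 0, 0], [0, 0, 0], 50], [[0, 0, 0], [0, 0, 0], 50], [[0, 0, 0], [0, 0, 0], 50], [[0, 0, 0], [0, 0, 0], 50]]}}

```text
time: 4.8
eef_pos: [0.4736, 0.1293, 0.0358]
tcp_rot: [0.614, 0.577, 0.409, -0.35]
wrist_force: [-0.3, 0.3, -0.1]
width: 0.0501
```

```bash
python3 - <<'E'
from h import *
w=snap('wrist','w4'); sd=snap('side','s4'); sc=snap('scene','c4'); s=sense(); p=s['eef_pos']; R=RM(s['tcp_rot']); print(p,s['width'])
for n,c in(('w',w),('s',sd),('c',sc)):
  print(n,[proj(c,[p+R@[k/1e3,0,z*.025] for z in(-1,1)]).round(0).tolist() for k in(0,19)],proj(c,[bx(-.072,0,.036)]).round(0).tolist())
a=cv2.resize(w['color'][190:300,200:360],None,fx=2.5,fy=2.5,interpolation=cv2.INTER_CUBIC)
b=cv2.resize(sd['color'][225:280,250:315],None,fx=5,fy=5,interpolation=cv2.INTER_CUBIC)
cv2.imwrite('pics/m4.png',np.hstack([a,b])[:,:,::-1])
E
```

```text
[0.47364088 0.12930998 0.03587208] 0.04972825069643997
w [[[235.0, 254.0], [326.0, 254.0]], [[239.0, 242.0], [322.0, 242.0]]] [[282.0, 261.0]]
s [[[274.0, 260.0], [277.0, 248.0]], [[271.0, 265.0], [274.0, 252.0]]] [[277.0, 254.0]]
c [[[305.0, 189.0], [296.0, 199.0]], [[306.0, 192.0], [298.0, 203.0]]] [[299.0, 193.0]]
```

View pics/m4.png

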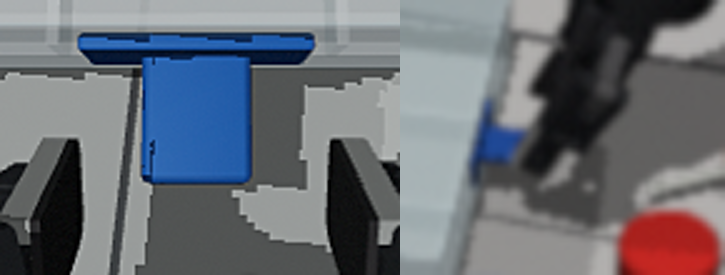

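Fingertips sit further back than I assumed: they are above the tab, at about z 0.04. I'll go 14 mm deeper and close while watching the force.

{"name": "carry_out", "arguments": {"series": [[[7, -2, 0], [0, 0, 0], 50], [[14, -3, 0], [0, 0, 0], 50], [[14, -3, 0], [0, 0, 0], 50], [[14, -3, 0], [0, 0, 0], 10], [[14, -3, 0], [0, 0, 0], 10], [[14, -3, 0], [0, 0, 0], 10], [[14, -3, 0], [0, 0, 0], 10], [[14, -3, 0], [0, 0, 0], 10]]}}

```text
time: 5.95
eef_pos: [0.4765, 0.131, 0.0223]
tcp_rot: [0.614, 0.578, 0.409, -0.35]
wrist_force: [-4.0, 9.0, 2.5]
width: 0.0209
```

{"name": "carry_out", "arguments": {"series": [[[0, 0, 0], [0, 0, 0], 50], [[0, 0, 0], [0, 0, 0], 50], [[8, -2, -1.5], [0, 0, 0], 50], [[8, -2, -1.5], [0, 0, 0], 50], [[8, -2, -1.5], [0, 0, 0], 10], [[8, -2, -1.5], [0, 0, 0], 10], [[8, -2, -1.5], [0, 0, 0], 10], [[8, -2, -1.5], [0, 0, 0], 10], [[8, -2, -1.5], [0, 0, 0], 10]]}}

```text
time: 7.08
eef_pos: [0.4781, 0.1314, 0.0139]
tcp_rot: [0.614, 0.577, 0.409, -0.35]
wrist_force: [-3.2, 2.0, 3.9]
width: 0.0215
```

```bash
python3 - <<'E'
from h import *
w=snap('wrist','w5'); sd=snap('side','s5'); s=sense(); p=s['eef_pos']; R=RM(s['tcp_rot']); print(p,s['width'],s['wrist_force'],s['joint_positions'].round(2))
a=cv2.resize(w['color'][190:300,200:360],None,fx=2.5,fy=2.5,interpolation=cv2.INTER_CUBIC)
b=cv2.resize(sd['color'][225:280,250:315],None,fx=5,fy=5,interpolation=cv2.INTER_CUBIC)
cv2.imwrite('pics/m5.png',np.hstack([a,b])[:,:,::-1])
E
```

```text
[0.47810504 0.13137576 0.01387645] 0.02146872690896449 [-3.71980966  3.11931282  4.20290795] [ 0.14  0.06  2.34 -0.05  0.31  1.66]
```

View pics/m5.png

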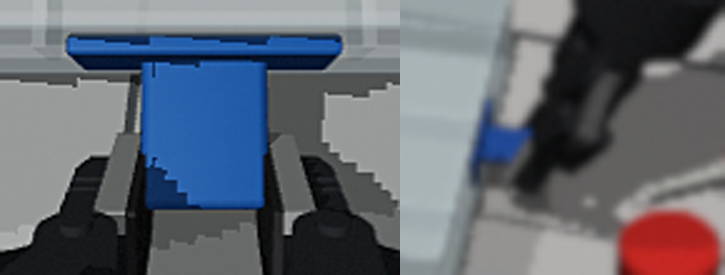

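```bash
python3 - <<'E'
from h import *
s=sense(); R0=RM(s['tcp_rot']); pv=tabp(0,.108); pt=R0.T@(pv-s['eef_pos']); print(pt*1000)
pt[2]=0; y0=(R0.T@(pv-s['eef_pos']))[2]
W=[]
for th in np.linspace(0,1.35,13)[1:]:
    R=pose(tdir(np.radians(-65-42*th/1.35)),EY)
    W.append((tabp(th,.108)-R@pt-R[:,2]*y0,R,10,1))
plan(W)
E
```

```text
[-20.91881121   7.4904107    2.50872941]
12 rows
[[[-10.6, 5.7, 0.0], [0.002, -0.001, -0.061], 10], [[-20.3, 12.5, 0.0], [0.002, -0.001, -0.122], 10], [[-29.3, 20.3, 0.0], [0.002, -0.001, -0.183], 10], [[-37.2, 29.0, 0.0], [0.002, -0.001, -0.245], 10], [[-44.0, 38.5, 0.0], [0.002, -0.001, -0.306], 10], [[-49.7, 48.7, 0.0], [0.002, -0.001, -0.367], 10], [[-54.1, 59.4, 0.1], [0.002, -0.001, -0.428], 10], [[-57.3, 70.5, 0.1], [0.002, -0.001, -0.489], 10], [[-59.1, 81.8, 0.1], [0.002, -0.001, -0.55], 10], [[-59.6, 93.2, 0.1], [0.002, -0.0, -0.611], 10], [[-58.9, 104.5, 0.1], [0.002, -0.0, -0.672], 10], [[-56.8, 115.6, 0.1], [0.002, -0.0, -0.733], 10]]
```

{"name": "carry_out", "arguments": {"series": [[[-10.6, 5.7, 0], [0, 0, -0.061], 10], [[-20.3, 12.5, 0], [0, 0, -0.122], 10], [[-29.3, 20.3, 0], [0, 0, -0.183], 10], [[-37.2, 29, 0], [0, 0, -0.245], 10], [[-44, 38.5, 0], [0, 0, -0.306], 10]]}}

```text
time: 7.8
eef_pos: [0.4931, 0.1329, 0.0689]
tcp_rot: [0.552, 0.507, 0.493, -0.441]
wrist_force: [1.5, 2.1, -7.5]
width: 0.0214
```

```bash
python3 - <<'E'
from h import *
pt=np.array([-.0209,.0075,.0025])
W=[]
for th in np.linspace(0,1.35,13)[6:]:
    R=pose(tdir(np.radians(-65-42*th/1.35)),EY); W.append((tabp(th,.108)-R@pt,R,10,1))
plan(W); P,R=W[-1][:2]
E
```

```text
7 rows
[[[-9.5, 9.3, 0.1], [0.001, -0.001, -0.056], 10], [[-17.0, 18.2, 0.1], [0.001, -0.001, -0.117], 10], [[-23.4, 27.7, 0.1], [0.001, -0.001, -0.178], 10], [[-28.6, 37.9, 0.1], [0.001, -0.001, -0.239], 10], [[-32.6, 48.6, 0.1], [0.001, -0.001, -0.3], 10], [[-35.3, 59.6, 0.1], [0.001, -0.001, -0.361], 10], [[-36.8, 70.8, 0.1], [0.001, -0.001, -0.422], 10]]
```

Continue to 1.35 rad, let go, then back straight up and away.

{"name": "carry_out", "arguments": {"series": [[[-9.5, 9.3, 0], [0, 0, -0.056], 10], [[-17, 18.2, 0], [0, 0, -0.117], 10], [[-23.4, 27.7, 0], [0, 0, -0.178], 10], [[-28.6, 37.9, 0], [0, 0, -0.239], 10], [[-32.6, 48.6, 0], [0, 0, -0.3], 10], [[-35.3, 59.6, 0], [0, 0, -0.361], 10], [[-36.8, 70.8, 0], [0, 0, -0.422], 10], [[-36.8, 70.8, 0], [0, 0, -0.422], 10]]}}

```text
time: 8.8
eef_pos: [0.5586, 0.1393, 0.1131]
tcp_rot: [0.448, 0.392, 0.589, -0.546]
wrist_force: [-2.9, 0.6, -6.1]
width: 0.0215
```

{"name": "carry_out", "arguments": {"series": [[[0, 0, 0], [0, 0, 0], 60], [[0, 0, 0], [0, 0, 0], 60], [[0, 0, 0], [0, 0, 0], 60], [[-60, 0, 0], [0, 0, 0], 60], [[-120, 0, 0], [0, 0, 0], 60], [[-140, 0, 0], [0, 0, 0], 80], [[-140, 0, 0], [0, 0, 0], 80]]}}

```text
time: 9.68
eef_pos: [0.601, 0.1432, 0.2523]
tcp_rot: [0.451, 0.396, 0.586, -0.545]
wrist_force: [-0.5, -0.1, -1.4]
width: 0.08
```

```bash
python3 - <<'E'
from h import *
s=sense(); print(s['joint_positions'].round(2),RM(s['tcp_rot'])[:,0])
c=snap('scene','c6')
print(proj(c,[tabp(1.9),tabp(1.35),bx(.042,-.108,.024)]).round(0).tolist())
a=cv2.resize(c['color'][110:250,230:390],None,fx=3,fy=3,interpolation=cv2.INTER_CUBIC)
sd=snap('side','s6'); b=cv2.resize(sd['color'][200:340,190:330],None,fx=3,fy=3,interpolation=cv2.INTER_CUBIC)
cv2.imwrite('pics/m6.png',np.hstack([a,b][:2])[:, :800,::-1])
R=pose([0,0,-1],EY)
# cap: above red with tool down
plan([((.371,.288,.26),R,85,8)])
E
```

```text
[0.12 0.37 1.39 0.01 1.67 1.59] [-0.28048947 -0.02750355 -0.95946298]
[[343.0, 205.0], [327.0, 194.0], [308.0, 237.0]]
8 rows
[[[6.3, -25.8, -20.8], [0.0, 0.0, 0.037], 85], [[12.5, -51.6, -41.6], [0.0, 0.0, 0.074], 85], [[18.8, -77.4, -62.5], [0.001, 0.0, 0.11], 85], [[25.0, -103.2, -83.3], [0.001, 0.0, 0.147], 85], [[31.3, -129.0, -104.1], [0.001, 0.0, 0.184], 85], [[37.5, -154.8, -124.9], [0.001, 0.0, 0.221], 85], [[43.8, -180.7, -145.7], [0.002, 0.0, 0.257], 85], [[50.0, -206.5, -166.6], [0.002, 0.0, 0.294], 85]]
```

View pics/m6.png

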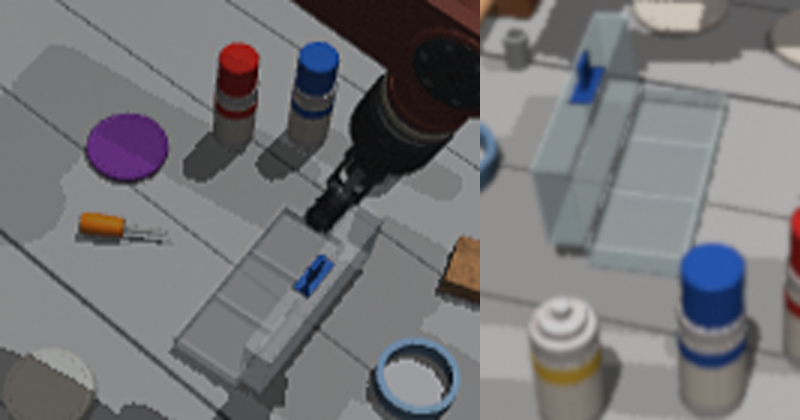

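Scene and side crops show the lid resting at its open stop and all cans standing. Next I'll probe the bench at a free spot (0.42, 0.22) to find the true fingertip height at a 45 mm opening.

```bash
python3 - <<'E'
from h import *
R=pose([0,0,-1],EY)
plan([((.50,.16,.27),R,45,1),((.42,.22,.15),R,45,1),((.42,.22,.03),R,45,1)])
E
```

```text
too fast 0.10219342702811819 0.2940242869664299
too fast 0.1562049935181331 0.0
too fast 0.12 0.0
3 rows
[[[6.9, -98.4, -26.6], [0.002, 0.0, 0.294], 45], [[143.1, -134.3, -94.1], [0.002, 0.0, 0.294], 45], [[257.9, -99.5, -94.1], [0.002, 0.0, 0.294], 45]]
```

{"name": "carry_out", "arguments": {"series": [[[7, -98, -27], [0.002, 0, 0.294], 45], [[7, -98, -27], [0.002, 0, 0.294], 45], [[7, -98, -27], [0.002, 0, 0.294], 45], [[143, -134, -94], [0.002, 0, 0.294], 45], [[143, -134, -94], [0.002, 0, 0.294], 45], [[143, -134, -94], [0.002, 0, 0.294], 45], [[257, -99.5, -94], [0.002, 0, 0.294], 45], [[257, -99.5, -94], [0.002, 0, 0.294], 45], [[257, -99.5, -94], [0.002, 0, 0.294], 45], [[257, -99.5, -94], [0.002, 0, 0.294], 45]]}}

```text
time: 11.02
eef_pos: [0.4231, 0.2204, 0.0331]
tcp_rot: [0.524, 0.476, 0.522, -0.475]
wrist_force: [0.4, -0.9, -0.5]
width: 0.045
```

{"name": "carry_out", "arguments": {"series": [[[6, 0, 0], [0, 0, 0], 45], [[12, 0, 0], [0, 0, 0], 45], [[12, 0, 0], [0, 0, 0], 45]]}}

```text
time: 11.4
eef_pos: [0.4224, 0.2203, 0.0208]
tcp_rot: [0.524, 0.476, 0.522, -0.475]
wrist_force: [0.3, -0.1, -1.1]
width: 0.0449
```

{"name": "carry_out", "arguments": {"series": [[[3, 0, 0], [0, 0, 0], 45], [[6, 0, 0], [0, 0, 0], 45], [[6, 0, 0], [0, 0, 0], 45]]}}

```text
time: 11.78
eef_pos: [0.4217, 0.2201, 0.0139]
tcp_rot: [0.524, 0.476, 0.523, -0.475]
wrist_force: [0.5, 0.2, 0.1]
width: 0.0449
```

{"name": "carry_out", "arguments": {"series": [[[3, 0, 0], [0, 0, 0], 45], [[5, 0, 0], [0, 0, 0], 45], [[5, 0, 0], [0, 0, 0], 45]]}}

```text
time: 12.15
eef_pos: [0.4219, 0.2201, 0.009]
tcp_rot: [0.524, 0.476, 0.523, -0.475]
wrist_force: [-0.4, 0.6, -0.2]
width: 0.045
```

{"name": "carry_out", "arguments": {"series": [[[3, 0, 0], [0, 0, 0], 45], [[5, 0, 0], [0, 0, 0], 45], [[5, 0, 0], [0, 0, 0], 45]]}}

```text
time: 12.52
eef_pos: [0.4219, 0.2201, 0.004]
tcp_rot: [0.524, 0.476, 0.523, -0.475]
wrist_force: [0.2, -0.1, -0.2]
width: 0.045
```

{"name": "carry_out", "arguments": {"series": [[[2, 0, 0], [0, 0, 0], 45], [[4, 0, 0], [0, 0, 0], 45], [[4, 0, 0], [0, 0, 0], 45]]}}

```text
time: 12.9
eef_pos: [0.422, 0.2201, 0.0]
tcp_rot: [0.524, 0.476, 0.523, -0.475]
wrist_force: [0.6, 0.9, 0.3]
width: 0.045
```

```bash
python3 - <<'E'
from h import *
print(sense()['eef_pos'],sense()['wrist_force'])
w=snap('wrist','w7'); p=sense()['eef_pos']; R=RM(sense()['tcp_rot'])
g=cv2.cvtColor(w['color'],cv2.COLOR_RGB2GRAY)
print([proj(w,[p+R@[k/1e3,.011,z*.0225] for z in(-1,1)]).round(0).tolist() for k in(-20,-10,0,10,19)])
cv2.imwrite('pics/z7.png',cv2.resize(w['color'][180:310,190:370],None,fx=3,fy=3)[:,:,::-1])
E
```

```text
[4.21956000e-01 2.20148283e-01 1.90123041e-05] [0.55752669 0.86824617 0.33662504]
[[[233.0, 249.0], [328.0, 249.0]], [[236.0, 241.0], [325.0, 241.0]], [[238.0, 235.0], [322.0, 235.0]], [[241.0, 229.0], [320.0, 229.0]], [[243.0, 224.0], [318.0, 224.0]]]
```

{"name": "carry_out", "arguments": {"series": [[[2, 0, 0], [0, 0, 0], 45], [[4, 0, 0], [0, 0, 0], 45], [[4, 0, 0], [0, 0, 0], 45]]}}

```text
time: 13.32
eef_pos: [0.4219, 0.2201, -0.004]
tcp_rot: [0.524, 0.476, 0.523, -0.475]
wrist_force: [0.0, 1.0, -0.1]
width: 0.0449
```

{"name": "carry_out", "arguments": {"series": [[[2, 0, 0], [0, 0, 0], 45], [[4, 0, 0], [0, 0, 0], 45], [[4, 0, 0], [0, 0, 0], 45]]}}

```text
time: 13.7
eef_pos: [0.422, 0.2201, -0.008]
tcp_rot: [0.524, 0.476, 0.523, -0.475]
wrist_force: [-0.2, 0.6, 0.2]
width: 0.0451
```

{"name": "carry_out", "arguments": {"series": [[[2, 0, 0], [0, 0, 0], 45], [[3, 0, 0], [0, 0, 0], 45], [[3, 0, 0], [0, 0, 0], 45]]}}

```text
time: 14.08
eef_pos: [0.4224, 0.2203, -0.0095]
tcp_rot: [0.524, 0.476, 0.523, -0.475]
wrist_force: [-4.0, -1.3, 9.9]
width: 0.0455
```

```bash
python3 - <<'E'
from h import *
R=pose([0,0,-1],EY)
plan([((.42,.22,.20),R,70,1),((.371,.2885,.20),R,70,1),((.371,.2885,.116),R,70,1)])
E
```

```text
too fast 0.20951618274344458 0.0019716758216102833
too fast 0.08422143432642308 0.0
too fast 0.084 0.0
3 rows
[[[-209.5, -2.0, 0.1], [-0.0, 0.0, -0.002], 70], [[-209.6, -44.2, -72.7], [-0.0, 0.0, -0.002], 70], [[-125.6, -44.4, -72.8], [-0.0, 0.0, -0.002], 70]]
```

{"name": "carry_out", "arguments": {"series": [[[-210, -2, 0], [0, 0, 0], 70], [[-210, -2, 0], [0, 0, 0], 70], [[-210, -2, 0], [0, 0, 0], 70], [[-210, -2, 0], [0, 0, 0], 70], [[-210, -44, -73], [0, 0, 0], 70], [[-210, -44, -73], [0, 0, 0], 70], [[-210, -44, -73], [0, 0, 0], 70]]}}

```text
time: 14.95
eef_pos: [0.3699, 0.2894, 0.199]
tcp_rot: [0.525, 0.475, 0.523, -0.474]
wrist_force: [0.7, 0.5, -0.3]
width: 0.0697
```

```bash
python3 - <<'E'
from h import *
s=sense(); print(s['eef_pos'])
w=snap('wrist','w8'); R=pose([0,0,-1],EY)
hsv=cv2.cvtColor(w['color'],cv2.COLOR_RGB2HSV)
for n,m in(('red',cv2.inRange(hsv,(0,150,110),(8,255,255))|cv2.inRange(hsv,(172,150,110),(180,255,255))),('blue',cv2.inRange(hsv,(105,150,90),(120,255,255)))):
    k,l,st,ce=cv2.connectedComponentsWithStats(m)
    for i in range(1,k):
        if st[i,4]>150: print(n,st[i],ce[i].round(1),at(w,ce[i],.144).round(4))
print(proj(w,[(.371,.2885,.144),(.436,.349,.144)]).round(0))
plan([((.371,.2885,.116),R,70,1)])
E
```

```text
[0.36992816 0.28942978 0.19901205]
red [ 252  194   61   60 2864] [282.  223.1] [0.3703 0.2886 0.144 ]
blue [ 168   88   67   70 3665] [200.8 122.3] [0.4349 0.3492 0.144 ]
[[282. 222.]
 [201. 121.]]
too fast 0.08293751429399214 0.003353098988101502
1 rows
[[[82.9, 0.2, 0.3], [0.002, 0.001, -0.003], 70]]
```

{"name": "carry_out", "arguments": {"series": [[[40, 0, 0.5], [0.002, 0, -0.003], 70], [[70, 0, 0.5], [0.002, 0, -0.003], 70], [[82, 0, 0.5], [0.002, 0, -0.003], 70], [[82, 0, 0.5], [0.002, 0, -0.003], 70], [[82, 0, 0.5], [0.002, 0, -0.003], 30], [[82, 0, 0.5], [0.002, 0, -0.003], 30], [[82, 0, 0.5], [0.002, 0, -0.003], 30], [[82, 0, 0.5], [0.002, 0, -0.003], 30], [[82, 0, 0.5], [0.002, 0, -0.003], 30]]}}

```text
time: 16.12
eef_pos: [0.3728, 0.2891, 0.1191]
tcp_rot: [0.524, 0.477, 0.522, -0.475]
wrist_force: [0.4, 0.2, 6.4]
width: 0.0436
```

```bash
python3 - <<'E'
from h import *
R=pose([0,0,-1],EY); s=sense(); print(s['eef_pos'],s['width'])
p=s['eef_pos']; S=bx(0,-.071,0); S1=bx(0,.071,0); print(S1,S)
# red -> slot2 or slot1
plan([(p+[0,0,.1],R,30,2),((S1[0],S1[1],p[2]+.1),R,30,3),((S1[0],S1[1],.0215),R,30,3)])
E
```

```text
[0.37282775 0.28906621 0.11906276] 0.04362091341674994
[0.53519446 0.20567308 0.        ] [0.54880554 0.06432692 0.        ]
too fast 0.06585425195277833 0.0
8 rows
[[[-50.0, 0.2, -0.1], [-0.001, -0.001, -0.002], 30], [[-100.0, 0.4, -0.1], [-0.002, -0.001, -0.004], 30], [[-99.8, 51.7, 32.6], [-0.002, -0.001, -0.004], 30], [[-99.7, 102.9, 65.4], [-0.002, -0.001, -0.004], 30], [[-99.5, 154.2, 98.1], [-0.002, -0.001, -0.004], 30], [[-33.7, 153.9, 98.2], [-0.002, -0.001, -0.004], 30], [[32.2, 153.7, 98.3], [-0.002, -0.001, -0.004], 30], [[98.0, 153.4, 98.4], [-0.002, -0.001, -0.004], 30]]
```

{"name": "carry_out", "arguments": {"series": [[[-50, 0, 0], [0, 0, -0.002], 30], [[-100, 0, 0], [-0.002, 0, -0.004], 30], [[-100, 52, 33], [-0.002, 0, -0.004], 30], [[-100, 103, 65], [-0.002, 0, -0.004], 30], [[-100, 153.5, 98], [-0.002, 0, -0.004], 30], [[-60, 153.5, 98], [-0.002, 0, -0.004], 30], [[-20, 153.5, 98], [-0.002, 0, -0.004], 30], [[-20, 153.5, 98], [-0.002, 0, -0.004], 30]]}}

```text
time: 17.12
eef_pos: [0.5292, 0.2038, 0.1326]
tcp_rot: [0.52, 0.471, 0.526, -0.48]
wrist_force: [-0.8, 0.1, 0.3]
width: 0.0437
```

```bash
python3 - <<'E'
from h import *
R=pose([0,0,-1],EY); s=sense(); print(s['eef_pos'],s['width']); S1=bx(0,.071,0)
w=snap('wrist','w9'); cv2.imwrite('pics/w9b.png',w['color'][:,:,::-1])
print(proj(w,[bx(x,y,.024) for x,y in((-.039,.105),(.039,.105),(-.039,.037),(.039,.037))]).round(0).tolist())
plan([((S1[0],S1[1],.0235),R,30,3)])
E
```

```text
[0.52921905 0.20384464 0.13261283] 0.04374049401961043
[[243.0, 238.0], [239.0, 152.0], [316.0, 238.0], [319.0, 152.0]]
3 rows
[[[37.3, 1.6, -0.3], [-0.0, 0.0, 0.003], 30], [[74.6, 3.3, -0.6], [-0.0, 0.001, 0.006], 30], [[111.9, 4.9, -0.8], [-0.0, 0.001, 0.009], 30]]
```

View pics/w9b.png

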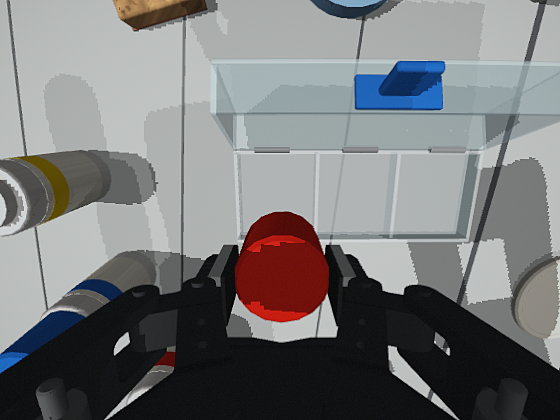

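{"name": "carry_out", "arguments": {"series": [[[40, 2, -0.5], [0, 0, 0.005], 30], [[80, 4, -0.8], [0, 0.001, 0.009], 30], [[100, 5, -0.8], [0, 0.001, 0.009], 30], [[110, 5, -0.8], [0, 0.001, 0.009], 30], [[110, 5, -0.8], [0, 0.001, 0.009], 30], [[110, 5, -0.8], [0, 0.001, 0.009], 30]]}}

```text
time: 17.92
eef_pos: [0.539, 0.2066, 0.0287]
tcp_rot: [0.525, 0.478, 0.522, -0.473]
wrist_force: [-0.2, 0.0, -0.5]
width: 0.0439
```

{"name": "carry_out", "arguments": {"series": [[[3, -2, 0], [0, 0, 0], 30], [[5, -3, 0], [0, 0, 0], 30], [[5, -3, 0], [0, 0, 0], 30]]}}

```text
time: 18.3
eef_pos: [0.5346, 0.206, 0.0222]
tcp_rot: [0.524, 0.477, 0.522, -0.474]
wrist_force: [-0.3, -0.1, 1.3]
width: 0.0442
```

Just touching, so release, rise and go over to the blue cap.

{"name": "carry_out", "arguments": {"series": [[[0, 0, 0], [0, 0, 0], 64], [[0, 0, 0], [0, 0, 0], 64], [[0, 0, 0], [0, 0, 0], 64], [[-30, 0, 0], [0, 0, 0], 64], [[-90, 0, 0], [0, 0, 0], 64], [[-150, 0, 0], [0, 0, 0], 70], [[-177, 0, 0], [0, 0, 0], 70], [[-177, 0, 0], [0, 0, 0], 70]]}}

```text
time: 19.3
eef_pos: [0.536, 0.2063, 0.2026]
tcp_rot: [0.526, 0.479, 0.521, -0.472]
wrist_force: [-0.6, 0.0, -0.5]
width: 0.07
```

```bash
python3 - <<'E'
from h import *
R=pose([0,0,-1],EY); s=sense(); print(s['eef_pos'])
w=snap('wrist','w10')
hsv=cv2.cvtColor(w['color'],cv2.COLOR_RGB2HSV)
for n,z,m in(('red',.047,cv2.inRange(hsv,(0,150,60),(8,255,255))|cv2.inRange(hsv,(172,150,60),(180,255,255))),('blue',.144,cv2.inRange(hsv,(105,150,90),(120,255,255)))):
    k,l,st,ce=cv2.connectedComponentsWithStats(m)
    for i in range(1,k):
        if st[i,4]>150: print(n,st[i],ce[i].round(1),at(w,ce[i],z).round(4))
print(proj(w,[bx(0,.071,.047),(.436,.349,.144)]).round(0))
plan([((.4358,.349,.20),R,70,2),((.4358,.349,.116),R,70,2)])
E
```

```text
[0.53601811 0.20626631 0.20262392]
red [ 261  175   42   46 1522] [281.6 197.8] [0.534  0.2057 0.047 ]
red [198 317  19  28 200] [207.6 327.4] [0.3687 0.2784 0.047 ]
blue [ 336   96   62   31 1375] [367.6 113. ] [0.6185 0.1554 0.144 ]
[[282. 197.]
 [ 96. 323.]]
too fast 0.08688031882318684 0.0034552690088522652
4 rows
[[[-0.3, -42.1, -76.0], [-0.0, -0.001, -0.003], 70], [[-0.6, -84.3, -151.9], [-0.0, -0.001, -0.007], 70], [[41.4, -84.6, -151.9], [-0.0, -0.001, -0.007], 70], [[83.4, -84.9, -151.8], [-0.0, -0.001, -0.007], 70]]
```

{"name": "carry_out", "arguments": {"series": [[[0, -42, -76], [0, 0, -0.003], 70], [[0, -84, -152], [0, 0, -0.007], 70], [[0, -84, -152], [0, 0, -0.007], 70], [[0, -84, -152], [0, 0, -0.007], 70], [[0, -84, -152], [0, 0, -0.007], 70]]}}

```text
time: 19.98
eef_pos: [0.4347, 0.348, 0.1965]
tcp_rot: [0.523, 0.474, 0.524, -0.477]
wrist_force: [0.2, 0.6, 0.8]
width: 0.0699
```

```bash
python3 - <<'E'
from h import *
R=pose([0,0,-1],EY); s=sense(); print(s['eef_pos'])
w=snap('wrist','w11')
hsv=cv2.cvtColor(w['color'],cv2.COLOR_RGB2HSV)
k,l,st,ce=cv2.connectedComponentsWithStats(cv2.inRange(hsv,(105,150,130),(120,255,255)))
for i in range(1,k):
    if st[i,4]>150: print(st[i],ce[i].round(1),at(w,ce[i],.144).round(4))
plan([((.4358,.349,.116),R,70,2)])
E
```

```text
[0.43466166 0.34802669 0.19648529]
[ 247  193   60   60 1344] [271.5 216.3] [0.4397 0.355  0.144 ]
2 rows
[[[40.5, 0.5, -0.6], [-0.0, 0.001, 0.002], 70], [[81.0, 1.0, -1.3], [-0.001, 0.001, 0.005], 70]]
```

{"name": "carry_out", "arguments": {"series": [[[40, 0.5, -2.5], [0, 0, 0.004], 70], [[70, 1, -2.5], [0, 0, 0.005], 70], [[80, 1, -2.5], [0, 0, 0.005], 70], [[80, 1, -2.5], [0, 0, 0.005], 70], [[80, 1, -2.5], [0, 0, 0.005], 30], [[80, 1, -2.5], [0, 0, 0.005], 30], [[80, 1, -2.5], [0, 0, 0.005], 30], [[80, 1, -2.5], [0, 0, 0.005], 30], [[80, 1, -2.5], [0, 0, 0.005], 30]]}}

```text
time: 21.15
eef_pos: [0.4378, 0.3525, 0.121]
tcp_rot: [0.524, 0.478, 0.522, -0.473]
wrist_force: [-0.5, -0.1, 6.0]
width: 0.0438
```

```bash
python3 - <<'E'
from h import *
R=pose([0,0,-1],EY); s=sense(); p=s['eef_pos']; print(p,s['width'],s['wrist_force']); S=bx(0,-.071,0)
plan([(p+[0,0,.1],R,30,1),((S[0],S[1],p[2]+.1),R,30,1),((S[0],S[1],.06),R,30,1)])
E
```

```text
[0.43782511 0.35249861 0.12098793] 0.04381516606815057 [-0.49578631 -0.06413777  5.98301689]
too fast 0.1 0.007241579415044772
too fast 0.30880346155918936 0.0
too fast 0.1609879347433086 0.0
3 rows
[[[-100.0, 0.7, -0.2], [0.0, -0.002, -0.007], 30], [[-100.1, 83.5, 297.2], [0.0, -0.002, -0.007], 30], [[60.8, 82.4, 297.6], [0.0, -0.002, -0.007], 30]]
```

{"name": "carry_out", "arguments": {"series": [[[-50, 0, 0], [0, 0, 0], 30], [[-100, 0, 0], [0, -0.002, -0.007], 30], [[-100, 14, 50], [0, -0.002, -0.007], 30], [[-100, 28, 100], [0, -0.002, -0.007], 30], [[-100, 42, 150], [0, -0.002, -0.007], 30], [[-100, 56, 200], [0, -0.002, -0.007], 30], [[-100, 70, 250], [0, -0.002, -0.007], 30], [[-100, 83, 297], [0, -0.002, -0.007], 30], [[-100, 83, 297], [0, -0.002, -0.007], 30], [[-50, 83, 297], [0, -0.002, -0.007], 30], [[0, 83, 297], [0, -0.002, -0.007], 30], [[0, 83, 297], [0, -0.002, -0.007], 30]]}}

```text
time: 22.65
eef_pos: [0.5419, 0.065, 0.1138]
tcp_rot: [0.52, 0.471, 0.528, -0.479]
wrist_force: [0.5, -0.5, -0.7]
width: 0.0435
```

```bash
python3 - <<'E'
from h import *
R=pose([0,0,-1],EY); s=sense(); p=s['eef_pos']; print(p,s['width']); S=bx(0,-.071,0)
plan([((S[0],S[1],.03),R,30,2)])
E
```

```text
[0.54187597 0.06496792 0.11378825] 0.043542786246804716
2 rows
[[[41.8, 4.1, 0.7], [0.0, -0.0, 0.008], 30], [[83.7, 8.2, 1.4], [0.001, -0.001, 0.016], 30]]
```

{"name": "carry_out", "arguments": {"series": [[[40, 3, 1], [0, 0, 0.004], 30], [[70, 4, 1], [0, 0, 0.006], 30], [[80, 4, 1], [0, 0, 0.006], 30], [[80, 4, 1], [0, 0, 0.006], 30], [[80, 4, 1], [0, 0, 0.006], 30]]}}

```text
time: 23.28
eef_pos: [0.5528, 0.0633, 0.0409]
tcp_rot: [0.525, 0.476, 0.522, -0.474]
wrist_force: [0.9, 0.0, -0.1]
width: 0.044
```

```bash
python3 - <<'E'
from h import *
R=pose([0,0,-1],EY); s=sense(); p=s['eef_pos']; print(p,s['wrist_force']); S=bx(0,-.071,0)
plan([((S[0],S[1],.0245),R,30,2)])
E
```

```text
[0.55281648 0.06334876 0.04093435] [ 0.86329762  0.03389714 -0.09629945]
2 rows
[[[8.2, -2.0, -0.7], [0.0, 0.001, -0.003], 30], [[16.4, -4.0, -1.4], [0.0, 0.002, -0.005], 30]]
```

{"name": "carry_out", "arguments": {"series": [[[8, -2, -1], [0, 0, 0], 30], [[12, -3, -1], [0, 0, 0], 30], [[12, -3, -1], [0, 0, 0], 30], [[12, -3, -1], [0, 0, 0], 30]]}}

```text
time: 23.78
eef_pos: [0.5479, 0.0638, 0.0267]
tcp_rot: [0.524, 0.476, 0.523, -0.475]
wrist_force: [0.3, -0.3, -0.2]
width: 0.0438
```

{"name": "carry_out", "arguments": {"series": [[[1, 0, 0], [0, 0, 0], 30], [[2.5, 0, 0], [0, 0, 0], 30], [[2.5, 0, 0], [0, 0, 0], 30]]}}

```text
time: 24.15
eef_pos: [0.5479, 0.0638, 0.0242]
tcp_rot: [0.524, 0.476, 0.523, -0.475]
wrist_force: [0.4, -0.2, -1.1]
width: 0.044
```

{"name": "carry_out", "arguments": {"series": [[[1, 0, 0], [0, 0, 0], 30], [[1, 0, 0], [0, 0, 0], 64], [[1, 0, 0], [0, 0, 0], 64], [[1, 0, 0], [0, 0, 0], 64], [[-30, 0, 0], [0, 0, 0], 64], [[-90, 0, 0], [0, 0, 0], 64], [[-150, 0, 0], [0, 0, 0], 64], [[-200, 0, 0], [0, 0, 0], 64], [[-200, -40, -60], [0, 0, 0], 64], [[-200, -40, -60], [0, 0, 0], 64]]}}

```text
time: 25.4
eef_pos: [0.5003, 0.1218, 0.2247]
tcp_rot: [0.525, 0.475, 0.523, -0.474]
wrist_force: [-0.3, 0.2, -1.3]
width: 0.0641
```

```bash
python3 - <<'E'
from h import *
s=sense(); print(s['eef_pos'])
w=snap('wrist','w12'); cv2.imwrite('pics/w12b.png',w['color'][:,:,::-1])
print('caps',proj(w,[bx(0,.071,.047),bx(0,-.071,.047)]).round(0).tolist(),'tab',proj(w,[tabp(1.9,.104),tabp(1.9,.118)]).round(0).tolist())
E
```

```text
[0.50033864 0.12176879 0.22468864]
caps [[207.0, 152.0], [338.0, 152.0]] tab [[269.0, 46.0], [269.0, 34.0]]
```

View pics/w12b.png

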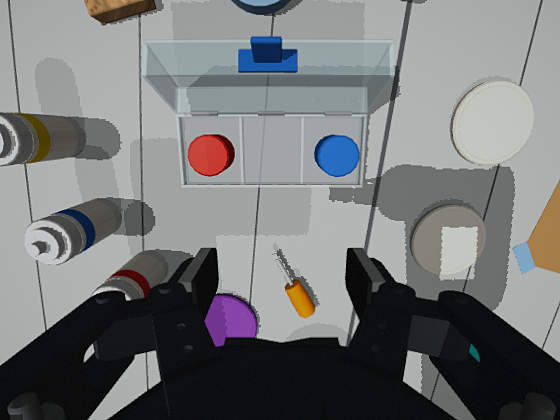

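Caps stand centred in the end compartments: red at (211,155), blue at (337,155). The tab is at (267,45) with the lid on its stop. Now I'll grip the tab and lower the lid under control.

```bash
cat >> h.py <<'E'
PT=np.array([-.020,0,.0025])
def lid(th,a): 
    R=pose(tdir(np.radians(a)),EY); return tabp(th,.110)-R@PT,R
E
python3 - <<'E'
from h import *
P,R=lid(1.9,-90); print(P)
plan([(P+[0,0,.07],R,50,1),(P,R,50,1)])
E
```

```text
[0.6302684  0.14601146 0.10421353]
too fast 0.14141338469744277 0.002641763575306012
too fast 0.07000000000000002 0.0
2 rows
[[[49.9, 131.8, -11.4], [0.002, 0.0, -0.001], 50], [[119.9, 131.7, -11.5], [0.002, 0.0, -0.001], 50]]
```

{"name": "carry_out", "arguments": {"series": [[[20, 60, -5], [0.002, 0, 0], 50], [[40, 110, -10], [0.002, 0, 0], 50], [[50, 132, -11.5], [0.002, 0, 0], 50], [[50, 132, -11.5], [0.002, 0, 0], 50], [[50, 132, -11.5], [0.002, 0, 0], 50]]}}

```text
time: 26.08
eef_pos: [0.6318, 0.1433, 0.1738]
tcp_rot: [0.523, 0.476, 0.522, -0.476]
wrist_force: [-0.6, -0.2, -0.0]
width: 0.0501
```

```bash
python3 - <<'E'
from h import *
P,R=lid(1.9,-90); s=sense(); print(P,s['eef_pos'])
w=snap('wrist','w13'); hsv=cv2.cvtColor(w['color'],cv2.COLOR_RGB2HSV)
k,l,st,ce=cv2.connectedComponentsWithStats(cv2.inRange(hsv,(105,150,40),(125,255,255)))
for i in range(1,k):
    if st[i,4]>100: print(st[i],ce[i].round(1))
print(proj(w,[tabp(1.9,.114,.012)+EY*d for d in(-.012,.012)]),proj(w,[tabp(1.9,.084,.012)+EY*d for d in(-.012,.012)]))
plan([(P,R,50,1)])
E
```

```text
[0.6302684  0.14601146 0.10421353] [0.63178729 0.14334972 0.17375097]
[ 246  217   63   25 1574] [277. 229.]
[323 258  14  46 246] [328.7 278.9]
[[297.51802326 227.16116953]
 [262.92022658 227.28659189]] [[295.46133119 227.49847875]
 [265.24400612 227.60807179]]
too fast 0.07024397834063852 0.00304657556063569
1 rows
[[[70.2, -1.4, -2.7], [-0.002, 0.001, -0.001], 50]]
```

{"name": "carry_out", "arguments": {"series": [[[35, -1, -2.5], [-0.002, 0, 0], 50], [[60, -1, -2.5], [-0.002, 0, 0], 50], [[68, -1, -2.5], [-0.002, 0, 0], 50], [[68, -1, -2.5], [-0.002, 0, 0], 50], [[68, -1, -2.5], [-0.002, 0, 0], 10], [[68, -1, -2.5], [-0.002, 0, 0], 10], [[68, -1, -2.5], [-0.002, 0, 0], 10], [[68, -1, -2.5], [-0.002, 0, 0], 10], [[68, -1, -2.5], [-0.002, 0, 0], 10]]}}

```text
time: 27.25
eef_pos: [0.6325, 0.1466, 0.1085]
tcp_rot: [0.525, 0.476, 0.522, -0.474]
wrist_force: [-2.1, 0.3, 5.8]
width: 0.0213
```

```bash
python3 - <<'E'
from h import *
s=sense(); P,R=lid(1.9,-90); off=s['eef_pos']-P; print(off*1e3,s['width'],s['wrist_force'])
W=[]
for th in np.linspace(1.9,.85,13)[1:]:
    P,R=lid(th,-90+25*(1.9-th)/1.9); W.append((P+off*np.clip((th-1.2)/.7,0,1),R,10,1))
plan(W)
E
```

```text
[2.26896888 0.58180878 4.27184494] 0.021349104898334713 [-2.11740747  0.25351017  5.82986397]
12 rows
[[[-3.2, -8.8, 0.0], [-0.0, 0.001, 0.015], 10], [[-5.7, -17.9, 0.1], [-0.0, 0.001, 0.036], 10], [[-7.3, -27.2, 0.1], [-0.0, 0.001, 0.056], 10], [[-8.1, -36.7, 0.2], [-0.0, 0.001, 0.076], 10], [[-8.1, -46.3, 0.2], [-0.0, 0.001, 0.096], 10], [[-7.2, -55.8, 0.3], [-0.0, 0.001, 0.116], 10], [[-5.5, -65.3, 0.3], [-0.0, 0.001, 0.136], 10], [[-3.0, -74.7, 0.4], [-0.0, 0.001, 0.156], 10], [[-0.2, -83.5, 0.4], [-0.0, 0.001, 0.176], 10], [[3.4, -92.1, 0.4], [-0.0, 0.001, 0.196], 10], [[7.8, -100.3, 0.4], [-0.0, 0.001, 0.216], 10], [[12.8, -108.1, 0.4], [-0.0, 0.001, 0.236], 10]]
```

```bash
python3 - <<'E'
import re
t=open('h.py').read().replace("return tabp(th,.110)-R@PT,R","return tabp(th,.1145)-R@PT,R"); open('h.py','w').write(t)
E
python3 - <<'E'
from h import *
s=sense(); P,R=lid(1.9,-90); print((s['eef_pos']-P)*1e3)
plan([(*lid(th,-90+25*(1.9-th)/1.9),10,1) for th in np.linspace(1.9,.85,13)[1:]])
E
```

```text
[0.82086442 0.4423621  0.01349454]
12 rows
[[[-3.9, -9.8, 0.4], [-0.0, 0.001, 0.015], 10], [[-6.9, -19.0, 0.4], [-0.0, 0.001, 0.036], 10], [[-9.1, -28.4, 0.4], [-0.0, 0.001, 0.056], 10], [[-10.5, -38.0, 0.4], [-0.0, 0.001, 0.076], 10], [[-11.0, -47.6, 0.4], [-0.0, 0.001, 0.096], 10], [[-10.6, -57.3, 0.4], [-0.0, 0.001, 0.116], 10], [[-9.3, -66.9, 0.4], [-0.0, 0.001, 0.136], 10], [[-7.2, -76.3, 0.4], [-0.0, 0.001, 0.156], 10], [[-4.2, -85.5, 0.4], [-0.0, 0.001, 0.176], 10], [[-0.4, -94.4, 0.4], [-0.0, 0.001, 0.196], 10], [[4.1, -103.0, 0.4], [-0.0, 0.001, 0.216], 10], [[9.4, -111.1, 0.4], [-0.0, 0.001, 0.236], 10]]
```

{"name": "carry_out", "arguments": {"series": [[[-3.9, -9.8, 0], [0, 0, 0.015], 10], [[-6.9, -19, 0], [0, 0, 0.036], 10], [[-9.1, -28.4, 0], [0, 0, 0.056], 10], [[-10.5, -38, 0], [0, 0, 0.076], 10], [[-11, -47.6, 0], [0, 0, 0.096], 10], [[-10.6, -57.3, 0], [0, 0, 0.116], 10], [[-9.3, -66.9, 0], [0, 0, 0.136], 10], [[-7.2, -76.3, 0], [0, 0, 0.156], 10], [[-4.2, -85.5, 0], [0, 0, 0.176], 10], [[-0.4, -94.4, 0], [0, 0, 0.196], 10], [[4.1, -103, 0], [0, 0, 0.216], 10], [[9.4, -111, 0], [0, 0, 0.236], 10]]}}

```text
time: 28.75
eef_pos: [0.5202, 0.1355, 0.0979]
tcp_rot: [0.577, 0.534, 0.463, -0.41]
wrist_force: [-3.7, 0.3, 11.1]
width: 0.0211
```

```bash
python3 - <<'E'
from h import *
s=sense(); P,R=lid(.85,-76.2); print((s['eef_pos']-P)*1e3,s['wrist_force'],s['width'])
plan([(*lid(th,-90+25*(1.9-th)/1.9),10,1) for th in np.linspace(.85,0.02,11)[1:]])
E
```

```text
[-1.86810814 -0.09787624 -0.65333255] [-3.69724739  0.30615631 11.12608074] 0.02111720140042077
10 rows
[[[3.7, -6.4, 0.1], [0.002, 0.002, 0.021], 10], [[8.3, -14.4, 0.0], [0.002, 0.002, 0.04], 10], [[13.5, -21.9, 0.0], [0.002, 0.002, 0.059], 10], [[19.4, -29.1, -0.0], [0.002, 0.002, 0.078], 10], [[25.9, -35.7, -0.0], [0.002, 0.002, 0.097], 10], [[32.9, -41.7, -0.1], [0.002, 0.002, 0.116], 10], [[40.5, -47.1, -0.1], [0.002, 0.002, 0.135], 10], [[48.4, -51.9, -0.1], [0.002, 0.002, 0.155], 10], [[56.8, -56.0, -0.1], [0.002, 0.002, 0.174], 10], [[65.5, -59.4, -0.2], [0.002, 0.002, 0.193], 10]]
```

{"name": "carry_out", "arguments": {"series": [[[3.7, -6.4, 0], [0, 0, 0.021], 10], [[8.3, -14.4, 0], [0, 0, 0.04], 10], [[13.5, -21.9, 0], [0, 0, 0.059], 10], [[19.4, -29.1, 0], [0, 0, 0.078], 10], [[25.9, -35.7, 0], [0, 0, 0.097], 10], [[32.9, -41.7, 0], [0, 0, 0.116], 10], [[40.5, -47.1, 0], [0, 0, 0.135], 10], [[48.4, -51.9, 0], [0, 0, 0.155], 10], [[56.8, -56, 0], [0, 0, 0.174], 10], [[62, -58, 0], [0, 0, 0.19], 10], [[62, -58, 0], [0, 0, 0.19], 10]]}}

```text
time: 30.12
eef_pos: [0.4732, 0.1309, 0.0191]
tcp_rot: [0.611, 0.573, 0.413, -0.357]
wrist_force: [-8.8, 0.9, 3.5]
width: 0.0197
```

```bash
python3 - <<'E'
from h import *
s=sense(); P,R=lid(0,-65); print((s['eef_pos']-P)*1e3,s['wrist_force'],s['width'],s['joint_positions'].round(2))
E
```

```text
[-4.79065432 -0.42505998  1.18147998] [-8.81375785  0.88888078  3.45213327] 0.019713995281926754 [ 0.14  0.04  2.33 -0.05  0.35  1.66]
```

{"name": "carry_out", "arguments": {"series": [[[0, 0, 0], [0, 0, 0], 50], [[0, 0, 0], [0, 0, 0], 50], [[0, 0, 0], [0, 0, 0], 50], [[-40, 0, 0], [0, 0, 0], 50], [[-90, 0, 0], [0, 0, -0.1], 50], [[-140, 0, 0], [0, 0, -0.2], 50], [[-180, 0, 0], [0, 0, -0.4], 50], [[-180, 0, 0], [0, 0, -0.42], 50]]}}

```text
time: 31.12
eef_pos: [0.4095, 0.1251, 0.1918]
tcp_rot: [0.528, 0.48, 0.519, -0.471]
wrist_force: [0.9, 0.6, 0.3]
width: 0.05
```

```bash
python3 - <<'E'
from h import *
s=sense(); print(s['eef_pos'],RM(s['tcp_rot'])[:,0])
w=snap('wrist','w14'); c=snap('scene','c14'); sd=snap('side','s14')
hsv=cv2.cvtColor(w['color'],cv2.COLOR_RGB2HSV)
k,l,st,ce=cv2.connectedComponentsWithStats(cv2.inRange(hsv,(105,150,40),(125,255,255)))
for i in range(1,k):
    if st[i,4]>60: print(st[i],ce[i].round(1))
print('tab tip edge top',proj(w,[bx(-.072,.0015+d,.039) for d in(-.012,.012)]).round(0).tolist())
def tabpx(c,box):
    h=cv2.cvtColor(c['color'],cv2.COLOR_RGB2HSV); x0,y0,x1,y1=box; m=cv2.inRange(h[y0:y1,x0:x1],(105,150,40),(130,255,255)); ys,xs=np.nonzero(m); return xs.mean()+x0,ys.mean()+y0,len(xs)
print('scene',tabpx(load('scene0'),(290,185,312,205)),tabpx(c,(290,185,312,205)))
print('side',tabpx(load('side0'),(260,240,285,265)),tabpx(sd,(260,240,285,265)))
def disc(c,z,b,lo):
    h=cv2.cvtColor(c['color'],cv2.COLOR_RGB2HSV)
# mosaic for one view
a=cv2.resize(c['color'][110:380,150:400],None,fx=2,fy=2,interpolation=cv2.INTER_CUBIC); cv2.imwrite('pics/c14b.png',a[:,:,::-1])
E
```

```text
[0.40953934 0.12506052 0.19178927] [ 1.72251569e-02  6.89891026e-04 -9.99851398e-01]
[256 106  52  33 915] [281.6 120.1]
[ 37 127  35  54 579] [ 60.8 151.9]
tab tip edge top [[294.0, 137.0], [270.0, 137.0]]
scene (np.float64(302.35135135135135), np.float64(194.0810810810811), 37) (np.float64(302.35135135135135), np.float64(194.0810810810811), 37)
side (np.float64(270.16901408450707), np.float64(253.67605633802816), 71) (np.float64(270.2173913043478), np.float64(253.66666666666666), 69)
```

The scene and side tab pixels match the starting picture, so the lid is fully shut. Now I'll locate the coasters again by fitting their rims.

```bash
cat >> h.py <<'E'
def disc(c,x0,y0,w=.05,z=.010,r=.050):
    "best rim fit: mean abs radial gradient along projected circle"
    g=cv2.GaussianBlur(cv2.cvtColor(c['color'],cv2.COLOR_RGB2GRAY).astype(np.float32),(0,0),.8)
    a=np.linspace(0,2*np.pi,72,endpoint=False); C=np.c_[np.cos(a),np.sin(a),0*a]
    best=None
    def score(x,y):
        i,o=[proj(c,np.array([x,y,z])+C*q).astype(np.float32) for q in(r-.003,r+.003)]
        s=[cv2.remap(g,p[None,:,0].copy(),p[None,:,1].copy(),1,borderMode=cv2.BORDER_REPLICATE)[0] for p in(i,o)]
        return np.minimum(abs(s[0]-s[1]),15).mean()
    for st,ww in((.004,w),(.001,.005)):
        gx=np.arange(-ww,ww+st/2,st); cand=[(score(x0+dx,y0+dy),x0+dx,y0+dy) for dx in gx for dy in gx]
        best=max(cand); x0,y0=best[1:]
    return np.round(best,4)
E
python3 - <<'E'
from h import *
for n in('scene0','side0','c14','s14'):
    c=load(n); print(n,disc(c,.45,-.105),disc(c,.601,-.124))
E
```

```text
scene0 [11.7211  0.447  -0.106 ] [13.0848  0.599  -0.124 ]
side0 [13.2115  0.449  -0.104 ] [13.3063  0.601  -0.123 ]
c14 [10.6784  0.447  -0.106 ] [11.267  0.598 -0.128]
s14 [11.0791  0.449  -0.106 ] [12.9487  0.601  -0.122 ]
```

```bash
cat >> h.py <<'E'
def pushR(u): 
    x=np.array([0,0,-1.]); z=np.array([-u[1],u[0],0]); return np.c_[x,np.cross(z,x),z]
def pushgeo(a,b):
    a,b=np.array(a),np.array(b); u=(b-a)/np.linalg.norm(b-a); return a-.085*u,b-.055*u,u
E
python3 - <<'E'
from h import *
S,E,u=pushgeo((.448,-.105),(.481,-.310)); R=pushR(u); print(S,E,u,R.tolist())
plan([((*S,.20),R,45,9),((*S,.03),R,45,1)])
E
```

```text
[ 0.43449098 -0.02108036] [ 0.47225887 -0.25569905] [ 0.1589296  -0.98728992] [[0.0, -0.15892959664780532, 0.9872899185697005], [0.0, 0.9872899185697005, 0.15892959664780532], [-1.0, 0.0, 0.0]]
too fast 0.17 0.0
10 rows
[[[-1.6, 1.8, 16.4], [-0.182, 0.001, -0.0], 45], [[-3.2, 3.6, 32.8], [-0.363, 0.001, -0.001], 45], [[-4.8, 5.4, 49.3], [-0.545, 0.002, -0.001], 45], [[-6.4, 7.2, 65.7], [-0.727, 0.003, -0.002], 45], [[-8.0, 9.0, 82.1], [-0.908, 0.003, -0.002], 45], [[-9.6, 10.8, 98.5], [-1.09, 0.004, -0.003], 45], [[-11.2, 12.6, 114.9], [-1.271, 0.005, -0.003], 45], [[-12.8, 14.4, 131.3], [-1.453, 0.006, -0.003], 45], [[-14.4, 16.2, 147.8], [-1.635, 0.006, -0.004], 45], [[155.6, 15.1, 147.5], [-1.635, 0.006, -0.004], 45]]
```

{"name": "carry_out", "arguments": {"series": [[[-8, 4, 33], [-0.36, 0, 0], 45], [[-8, 7, 66], [-0.72, 0, 0], 45], [[-10, 11, 98], [-1.09, 0, 0], 45], [[-14, 16, 148], [-1.45, 0, 0], 45], [[-14, 16, 148], [-1.635, 0, 0], 45], [[-14, 16, 148], [-1.635, 0.006, -0.004], 45], [[-14, 16, 148], [-1.635, 0.006, -0.004], 45], [[-14, 16, 148], [-1.635, 0.006, -0.004], 45], [[-14, 16, 148], [-1.635, 0.006, -0.004], 45], [[-14, 16, 148], [-1.635, 0.006, -0.004], 45], [[-14, 16, 148], [-1.635, 0.006, -0.004], 45], [[-14, 16, 148], [-1.635, 0.006, -0.004], 45]]}}

```text
time: 32.78
eef_pos: [0.4345, -0.0211, 0.2003]
tcp_rot: [0.705, -0.056, 0.705, 0.056]
wrist_force: [0.7, 0.2, 1.2]
width: 0.0447
```

```bash
python3 - <<'E'
from h import *
print(sense()['eef_pos'],sense()['joint_positions'].round(2))
c=snap('scene','c15');sd=snap('side','s15')
for c in (c,sd): print(disc(c,.448,-.105),disc(c,.600,-.124))
S,E,u=pushgeo((.448,-.105),(.481,-.310)); R=pushR(u)
plan([((*S,.06),R,45,1),((*S,-.004),R,45,1)])
E
```

```text
[ 0.43445366 -0.02106855  0.20033041] [-0.21 -0.18  2.07  0.    1.26 -0.37]
[10.6354  0.446  -0.106 ] [11.3487  0.598  -0.128 ]
[10.4878  0.45   -0.107 ] [12.9079  0.601  -0.122 ]
too fast 0.14071389853472538 0.0012665690788320062
too fast 0.064 0.0
2 rows
[[[140.7, 0.1, -0.4], [-0.0, 0.001, 0.0], 45], [[204.7, 0.1, -0.5], [-0.0, 0.001, 0.0], 45]]
```

{"name": "carry_out", "arguments": {"series": [[[50, 0, 0], [0, 0, 0], 45], [[100, 0, 0], [0, 0, 0], 45], [[150, 0, 0], [0, 0, 0], 45], [[190, 0, 0], [0, 0, 0], 45], [[203, 0, 0], [0, 0, 0], 45], [[205, 0, 0], [0, 0, 0], 45], [[205, 0, 0], [0, 0, 0], 45]]}}

```text
time: 33.75
eef_pos: [0.4369, -0.0215, -0.0026]
tcp_rot: [0.706, -0.057, 0.703, 0.056]
wrist_force: [-0.1, 1.2, 1.0]
width: 0.0448
```

{"name": "carry_out", "arguments": {"series": [[[0.5, -8, 0], [0, 0, 0], 45], [[0.5, -20, 0], [0, 0, 0], 45], [[0.5, -32, 0], [0, 0, 0], 45], [[0.5, -44, 0], [0, 0, 0], 45], [[0.5, -56, 0], [0, 0, 0], 45], [[0.5, -68, 0], [0, 0, 0], 45], [[0.5, -80, 0], [0, 0, 0], 45], [[0.5, -92, 0], [0, 0, 0], 45], [[0.5, -104, 0], [0, 0, 0], 45], [[0.5, -112, 0], [0, 0, 0], 45], [[0.5, -116, 0], [0, 0, 0], 45], [[0.5, -116, 0], [0, 0, 0], 45]]}}

```text
time: 35.25
eef_pos: [0.4537, -0.1362, -0.0047]
tcp_rot: [0.705, -0.057, 0.704, 0.056]
wrist_force: [-0.3, 1.2, 0.5]
width: 0.045
```

```bash
python3 - <<'E'
from h import *
s=sense();p=s['eef_pos']; print(p,s['wrist_force'])
S,E,u=pushgeo((.448,-.105),(.481,-.310)); e=p[:2]+.055*u; print('exp',e)
c=snap('scene','c16');sd=snap('side','s16')
for c in (c,sd): print(disc(c,*e,.04),disc(c,.600,-.124))
plan([((*E,-.0045),pushR(u),45,1)])
E
```

```text
[ 0.45371649 -0.13621388 -0.0046513 ] [-0.31418227  1.2151126   0.45405103]
exp [ 0.46245762 -0.19051483]
[12.6754  0.4625 -0.1915] [12.2425  0.599  -0.128 ]
[12.7039  0.4755 -0.1685] [11.5057  0.601  -0.123 ]
too fast 0.12114910169236894 0.002119079231059593
1 rows
[[[-0.1, -121.1, -0.8], [0.001, 0.001, 0.001], 45]]
```

{"name": "carry_out", "arguments": {"series": [[[0, -8, 0], [0, 0, 0], 45], [[0, -20, 0], [0, 0, 0], 45], [[0, -32, -0.5], [0, 0, 0], 45], [[0, -44, -0.5], [0, 0, 0], 45], [[0, -56, -0.5], [0, 0, 0], 45], [[0, -68, -0.8], [0, 0, 0], 45], [[0, -80, -0.8], [0, 0, 0], 45], [[0, -92, -0.8], [0, 0, 0], 45], [[0, -104, -0.8], [0, 0, 0], 45], [[0, -114, -0.8], [0, 0, 0], 45], [[0, -120, -0.8], [0, 0, 0], 45], [[0, -120, -0.8], [0, 0, 0], 45]]}}

```text
time: 36.85
eef_pos: [0.4723, -0.255, -0.0044]
tcp_rot: [0.706, -0.057, 0.704, 0.056]
wrist_force: [-0.6, 0.3, 0.3]
width: 0.0452
```

{"name": "carry_out", "arguments": {"series": [[[0, 15, 0], [0, 0, 0], 45], [[0, 30, 0], [0, 0, 0], 45], [[-50, 40, 0], [0, 0, 0], 45], [[-110, 40, 0], [0, 0, 0], 45], [[-170, 40, 0], [0, 0, 0], 45], [[-205, 40, 0], [0, 0, 0], 45], [[-205, 40, 0], [0, 0, 0], 45]]}}

```text
time: 37.72
eef_pos: [0.4675, -0.2149, 0.2045]
tcp_rot: [0.708, -0.059, 0.702, 0.055]
wrist_force: [0.1, -0.1, -0.1]
width: 0.0448
```

```bash
python3 - <<'E'
from h import *
p=sense()['eef_pos']; print(p)
c=snap('scene','c17');sd=snap('side','s17')
for c in (c,sd): print(disc(c,.481,-.31,.04),disc(c,.600,-.124))
S,E,u=pushgeo((.600,-.125),(.615,-.336)); R=pushR(u); print(S,E)
plan([((*S,.20),R,45,5),((*S,-.0045),R,45,1)])
E
```

```text
[ 0.46747018 -0.21490729  0.20450442]
[14.2665  0.48   -0.308 ] [11.1971  0.599  -0.129 ]
[12.7414  0.482  -0.307 ] [14.4418  0.601  -0.122 ]
[ 0.59397256 -0.04021398] [ 0.61109989 -0.28113845]
too fast 0.20450000000000002 0.0
6 rows
[[[0.0, 30.1, 31.1], [0.018, 0.0, -0.0], 45], [[0.0, 60.2, 62.1], [0.036, 0.0, -0.0], 45], [[0.0, 90.2, 93.2], [0.054, 0.001, -0.0], 45], [[0.1, 120.3, 124.2], [0.072, 0.001, -0.0], 45], [[0.1, 150.4, 155.3], [0.09, 0.001, -0.0], 45], [[204.6, 150.4, 155.1], [0.09, 0.001, -0.0], 45]]
```

{"name": "carry_out", "arguments": {"series": [[[0, 30, 31], [0.018, 0, 0], 45], [[0, 60, 62], [0.036, 0, 0], 45], [[0, 90, 93], [0.054, 0, 0], 45], [[0, 120, 124], [0.072, 0, 0], 45], [[0, 150.5, 155], [0.09, 0.001, 0], 45], [[0, 150.5, 155], [0.09, 0.001, 0], 45], [[50, 150.5, 155], [0.09, 0.001, 0], 45], [[100, 150.5, 155], [0.09, 0.001, 0], 45], [[150, 150.5, 155], [0.09, 0.001, 0], 45], [[190, 150.5, 155], [0.09, 0.001, 0], 45], [[203, 150.5, 155], [0.09, 0.001, 0], 45], [[203, 150.5, 155], [0.09, 0.001, 0], 45]]}}

```text
time: 39.33
eef_pos: [0.5929, -0.0416, -0.0038]
tcp_rot: [0.706, -0.024, 0.708, 0.025]
wrist_force: [0.7, -0.1, 1.3]
width: 0.0451
```

```bash
python3 - <<'E'
from h import *
s=sense();p=s['eef_pos']; print(p,s['wrist_force'])
c=snap('scene','c18');sd=snap('side','s18')
for c in (c,sd): print(disc(c,.481,-.31,.04),disc(c,.600,-.124))
S,E,u=pushgeo((.600,-.125),(.615,-.336)); R=pushR(u)
plan([((*E,-.0045),R,45,1)])
E
```

```text
[ 0.59290309 -0.04157806 -0.00379487] [ 0.72438833 -0.0809723   1.28334168]
[15.     0.483 -0.31 ] [ 9.0524  0.603  -0.128 ]
[15.     0.487 -0.31 ] [11.8879  0.608  -0.086 ]
too fast 0.23967992206872116 0.0032084471940074296
1 rows
[[[3.8, -239.6, -1.6], [-0.001, 0.003, 0.001], 45]]
```

{"name": "carry_out", "arguments": {"series": [[[1, -8, 0], [0, 0, 0], 45], [[1, -20, 0], [0, 0, 0], 45], [[1, -32, 0], [0, 0, 0], 45], [[1, -44, 0], [0, 0, 0], 45], [[1, -56, 0], [0, 0, 0], 45], [[1, -68, -0.5], [0, 0, 0], 45], [[1, -80, -0.5], [0, 0, 0], 45], [[1, -92, -0.5], [0, 0, 0], 45], [[1, -104, -0.5], [0, 0, 0], 45], [[1, -114, -0.5], [0, 0, 0], 45], [[1, -120, -0.5], [0, 0, 0], 45], [[1, -120, -0.5], [0, 0, 0], 45]]}}

```text
time: 40.92
eef_pos: [0.6025, -0.1621, -0.0035]
tcp_rot: [0.707, -0.025, 0.706, 0.024]
wrist_force: [-1.1, 0.2, 0.8]
width: 0.0447
```

```bash
python3 - <<'E'
from h import *
s=sense();p=s['eef_pos']; print(p,s['wrist_force'])
S,E,u=pushgeo((.600,-.125),(.615,-.336)); e=p[:2]+.055*u; print('exp',e)
c=snap('scene','c19');sd=snap('side','s19')
for c in (c,sd): print(disc(c,.481,-.31,.04),disc(c,*e,.03))
plan([((*E,-.0045),pushR(u),45,1)])
E
```

```text
[ 0.60254198 -0.16213449 -0.00349261] [-1.10788148  0.20033426  0.79763555]
exp [ 0.60644209 -0.21699604]
[14.8044  0.48   -0.309 ] [12.8573  0.6054 -0.216 ]
[12.5481  0.482  -0.31  ] [12.3079  0.6284 -0.209 ]
too fast 0.11979232127006081 0.0011538883526261239
1 rows
[[[1.0, -119.8, 0.3], [-0.001, 0.0, 0.001], 45]]
```

{"name": "carry_out", "arguments": {"series": [[[0.8, -8, 0], [0, 0, 0], 45], [[0.8, -20, 0], [0, 0, 0], 45], [[0.8, -32, 0], [0, 0, 0], 45], [[0.8, -44, 0], [0, 0, 0], 45], [[0.8, -56, 0], [0, 0, 0], 45], [[0.8, -68, 0], [0, 0, 0], 45], [[0.8, -80, 0], [0, 0, 0], 45], [[0.8, -92, 0], [0, 0, 0], 45], [[0.8, -104, 0], [0, 0, 0], 45], [[0.8, -114, 0], [0, 0, 0], 45], [[0.8, -119, 0], [0, 0, 0], 45], [[0.8, -119, 0], [0, 0, 0], 45]]}}

```text
time: 42.52
eef_pos: [0.6109, -0.2807, -0.0042]
tcp_rot: [0.707, -0.025, 0.706, 0.024]
wrist_force: [-0.3, 0.7, -0.4]
width: 0.0451
```

{"name": "carry_out", "arguments": {"series": [[[0, 15, 0], [0, 0, 0], 45], [[0, 30, 0], [0, 0, 0], 45], [[-50, 40, 0], [0, 0, 0], 45], [[-110, 60, 0], [0, 0, 0], 45], [[-170, 110, 0], [0, 0, 0], 45], [[-230, 160, 0], [0, 0, 0], 45], [[-260, 210, 0], [0, 0, 0], 45], [[-260, 260, -60], [0, 0, 0], 45], [[-260, 260, -60], [0, 0, 0], 45]]}}

```text
time: 43.65
eef_pos: [0.5309, -0.0214, 0.2568]
tcp_rot: [0.707, -0.026, 0.706, 0.026]
wrist_force: [1.1, 0.6, -0.2]
width: 0.0452
```

```bash
python3 - <<'E'
from h import *
s=sense();p=s['eef_pos']; print(p,s['wrist_force'])
c=snap('scene','c20');sd=snap('side','s20')
D=[disc(q,x,y,.04)  for q in(c,sd) for x,y in((.481,-.31),(.615,-.336))]
print(D)
cc=np.array([.548,-.323]); t=np.arctan2(-.0525,.2732)
M=np.array([[np.cos(t),np.sin(t)],[-np.sin(t),np.cos(t)]])
for d in D: print('in card mm',(M@(d[1:]-cc)*1000).round(0))
a=cv2.resize(c['color'][90:380,130:430],None,fx=2,fy=2,interpolation=cv2.INTER_CUBIC); cv2.imwrite('pics/c20b.png',a[:,:,::-1])
E
```

```text
[ 0.530885   -0.02138858  0.25675931] [ 1.11584344  0.5557316  -0.22182071]
[array([14.6889,  0.481 , -0.311 ]), array([15.   ,  0.616, -0.336]), array([14.0789,  0.484 , -0.307 ]), array([15.   ,  0.62 , -0.333])]
in card mm [-68.  -1.]
in card mm [69.  0.]
in card mm [-66.   4.]
in card mm [73.  4.]
```

View pics/c20b.png

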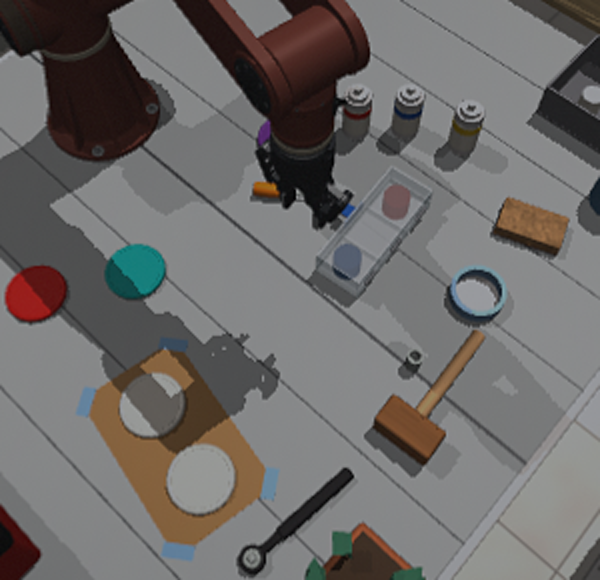

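The final scene crop shows both coasters flat on the card with a clear gap, at (153,404) and (201,479). The lid is shut over the red and blue caps, the cans are standing and the other items are in place. Handing in.

```bash
python3 -c "
from cell import finish_job; print(finish_job())"
```

```text
the job is handed in; nothing more can be done
None
```

The bench is ready and the job is handed in, at about 44 s of the 210 s allowed. I opened the box and stood the red cap in slot 1 and the blue cap in slot 3, open side down. The yellow can had no cap from the start. I then lowered the lid shut by its tab and pushed both coasters flat along the bench onto the card.

**Last checks**
- **Lid:** after closing, the tab showed at the same pixels as in the first scene picture, and within a fraction of a pixel in the side view, so the lid is fully shut.
- **Coasters:** from the scene camera they lie at about (-68, -1) and (69, 0) mm from the card's centre. That leaves about 20 mm to the card's ends and a gap of about 35 mm between them. I saw no sign of either being knocked.
- **Rest of the bench:** in the last picture all three cans are standing and the other items look where they were.

**What failed or disagreed**
- **Fingertips:** they sat about 25 mm further back than the description says, so the first grip on the tab closed on nothing. I touched down on bare bench to find the true tip height and used that from then on.
- **Side camera:** it read the coasters 2–5 mm away from the scene camera, and up to 8 mm on the cap tops early on. While the gripper was pushing, its coaster readings were off by 2 cm or more, probably because the gripper blocked the view. The final coaster margins hold on either camera's reading.

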